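# Clear the clamping plate and gauge the drilled stone blocks

## Task

Use the scraper to drive the stone chips along the slot of the clamping plate and out of its open end into the catch pan. Then try the pin gauge in every drilled block of the row on the mat, one after another from the robot's left to its right, letting it down as far as it will go: stand every block that takes the gauge right down onto the slotted plate, wholly on its top, and every block in which it stops part-way into the wooden rework tray, all upright and none stacked. Finish with gauge and scraper each back in its own socket of the rack, fully down, and leave the hammer and the chisel beyond the plate alone.

Things in the scene. Friction and masses are not known exactly. Their poses are not given: they have to be found in the camera images.
- plate: Fixed slotted plate of dark steel, 120 (x) by 400 (y) by 45 mm high; origin at the centre of its underside. A T-slot runs along its y through the middle: neck 22 mm wide through the top 9 mm, below it a channel 36 mm wide and 16 mm high, its floor 20 mm above the bench. The slot is closed at y below -180 mm and open at y = +200 mm.
- slot_end (a point): Middle of the open end of the plate's slot, at floor height (20 mm up, at the plate's y = +200 mm); axes as the plate's. Beyond it lies the aluminium catch pan fixed to the plate: floor 3 mm above the bench, 107 mm long in y, 137 mm wide, 45 mm walls on its three other sides.
- mat: Fixed thin rubber mat, 120 (x) by 420 (y) by 2 mm thick, origin at the centre of its underside; the blocks to be checked stand on it in a row along its y, +y being the robot's left.
- tray: Fixed open wooden rework tray, 300 (x) by 135 (y) by 30 mm high, walls 6 mm, floor top 6 mm up; origin at the centre of its underside.
- rack_gauge (a point): Centre of the mouth of the pin gauge's round socket (30 mm across, through) in the fixed wooden tool rack, 66 mm above the bench. The rack is 90 (x) by 180 (y) mm; its other socket lies 90 mm away.
- rack_scraper (a point): Centre of the mouth of the scraper's oblong socket (24 mm along x by 18 mm along y, through) in the tool rack, 66 mm above the bench.
- gauge_grip (a point): Centre of the gauge's handle: upright square wooden handle 26 by 26 by 60 mm, its z pointing up the handle, sides along its x and y. Under it a 44 mm collar 10 mm thick (which rests on the rack's top), then the 24 mm round pin, 60 mm long.
- gauge_tip (a point): Foot of the gauge's pin (nose tapered to 18 mm over the last 4 mm), 100 mm below gauge_grip along the axis.
- scraper_grip (a point): Centre of the scraper's upright square wooden handle, 26 by 26 by 60 mm, its z up the handle. Under it a collar 40 (x) by 34 (y) by 10 mm (which rests on the rack's top), then a flat blade 16 mm wide along x, 8 mm thick along y, 60 mm long.
- scraper_tip (a point): Foot of the scraper's blade, 100 mm below scraper_grip along the axis.
- block_1a_mid (a point): Drilled limestone block, 50 (its x) by 70 (its y) by 50 mm high; the point is its centre. A vertical hole in the middle, 28 mm across at its mouth, goes right through; in some blocks it narrows to 18 mm at 20 mm below the mouth and stops the gauge there. Starts at place 1 of the row (1 is leftmost, about 100 mm apart; one block or none at each).
- block_1b_mid (a point): Drilled limestone block, 50 (its x) by 70 (its y) by 50 mm high; the point is its centre. A vertical hole in the middle, 28 mm across at its mouth, goes right through; in some blocks it narrows to 18 mm at 20 mm below the mouth and stops the gauge there. Starts at place 1 of the row (1 is leftmost, about 100 mm apart; one block or none at each).
- block_2a_mid (a point): Drilled limestone block, 50 (its x) by 70 (its y) by 50 mm high; the point is its centre. A vertical hole in the middle, 28 mm across at its mouth, goes right through; in some blocks it narrows to 18 mm at 20 mm below the mouth and stops the gauge there. Starts at place 2 of the row (1 is leftmost, about 100 mm apart; one block or none at each).
- block_2b_mid (a point): Drilled limestone block, 50 (its x) by 70 (its y) by 50 mm high; the point is its centre. A vertical hole in the middle, 28 mm across at its mouth, goes right through; in some blocks it narrows to 18 mm at 20 mm below the mouth and stops the gauge there. Starts at place 2 of the row (1 is leftmost, about 100 mm apart; one block or none at each).
- block_3a_mid (a point): Drilled limestone block, 50 (its x) by 70 (its y) by 50 mm high; the point is its centre. A vertical hole in the middle, 28 mm across at its mouth, goes right through; in some blocks it narrows to 18 mm at 20 mm below the mouth and stops the gauge there. Starts at place 3 of the row (1 is leftmost, about 100 mm apart; one block or none at each).
- block_3b_mid (a point): Drilled limestone block, 50 (its x) by 70 (its y) by 50 mm high; the point is its centre. A vertical hole in the middle, 28 mm across at its mouth, goes right through; in some blocks it narrows to 18 mm at 20 mm below the mouth and stops the gauge there. Starts at place 3 of the row (1 is leftmost, about 100 mm apart; one block or none at each).
- block_4a_mid (a point): Drilled limestone block, 50 (its x) by 70 (its y) by 50 mm high; the point is its centre. A vertical hole in the middle, 28 mm across at its mouth, goes right through; in some blocks it narrows to 18 mm at 20 mm below the mouth and stops the gauge there. Starts at place 4 of the row (1 is leftmost, about 100 mm apart; one block or none at each).
- chip_1_mid (a point): Stone chip 29 (x) by 36 (y) by 13.5 mm high lodged in the plate's slot under its lips; the point is its centre. One to three chips are present, their centres at first more than 80 mm from the closed end.
- chip_2_mid (a point): Stone chip 29 (x) by 36 (y) by 13.5 mm high lodged in the plate's slot under its lips; the point is its centre. One to three chips are present, their centres at first more than 80 mm from the closed end.
- chip_3_mid (a point): Stone chip 29 (x) by 36 (y) by 13.5 mm high lodged in the plate's slot under its lips; the point is its centre. One to three chips are present, their centres at first more than 80 mm from the closed end.
- mallet: Stone mason's hammer, 50 by 100 by 50 mm head with a 160 mm wooden handle, lying beyond the plate; a bystander to be left alone. Origin under its centre.
- chisel: Steel chisel 212 mm long, lying beyond the plate; a bystander to be left alone. Origin under its centre.
Not all that is in view belongs to the job. What is shaped like the part that bears gauge_grip but red is not meant.

How it is judged:
By the outcome, as a careful person would: the job done as asked, in the order asked, and still so for the second after the job is handed in, with the robot touching nothing.
Of block_1a, block_1b only 1 to 1 are there at a start; the rules pass over those that are not, and their reading is None.
Of block_2a, block_2b only 1 to 1 are there at a start; the rules pass over those that are not, and their reading is None.
Of block_3a, block_3b, chip_2 only 1 to 1 are there at a start; the rules pass over those that are not, and their reading is None.
Of block_4a, chip_3 only 1 to 2 are there at a start; the rules pass over those that are not, and their reading is None.
At some moment in a run one of block_1a, block_1b, block_2a, block_2b, block_3a, block_3b, block_4a may be knocked a few centimetres aside while the robot is not near it.
It also fails if it takes over 210 s, if anything falls off the work surface, if the arm or the gripper's body presses on something with over 40 N, if the wrist force passes 120 N, or if a joint passes its speed limit or range.

## Robot

A 7-joint arm with a two-finger parallel gripper is mounted at the origin on the work surface. World frame = base frame: x ahead of the robot, y to its left, z up, the work surface at z = 0. Lengths are in m, angles in rad, forces in N, time in s.
With the tool pointing down it reaches from about 0.4 to 0.85 m from the base axis. Payload 10.4 kg.
Tool frame: the origin (TCP) lies on the mounting face of the last link; the fingertips stand 173 mm ahead of it and the grasp point (between the pads) lies 155 mm ahead of it (manip.tip_extent is the distance from the TCP to the fingertips, in m); z points along the fingers, y is the line along which they close (so a half turn about z gives the same grasp; the last joint's range is limited). The gripper opens to 85 mm and grips with 20 to 120 N. Pads are 22 mm wide; open, the fingers measure 114 mm over their backs; the gripper's body (76 mm by 85 mm) begins 54 mm behind the grasp point. The pads swing forward as they close: fully open they stand 13 mm farther back than shut.
Start: joints at [-1.26, 0.332, -0.065, 1.46, 0.022, 1.35, -0.088], TCP at [0.205, 0.591, 0.405] pointing down, gripper open.
Joint ranges: [-2.6, 2.6], [-0.5, 2.12], [-1.47, 1.34], [0.16, 2.42], [-1.27, 4.41], [0.06, 2.06], [-2.6, 2.6]. Speed limits (rad/s): [2.22, 2.22, 2.79, 2.79, 3.14, 3.14, 3.14].

## Interface

Orientations are given as a unit quaternion [x, y, z, w].
In Python, from workcell import manip gives the robot as it stands.
- The arm moves only by the tool move_arm, never from a script. Its argument "plan" is one flat list of numbers, 7 for each row, row after row: the turn, a rotation vector about the tool's x, y, z in rad, then the shift along the tool's x, y, z in m, then the finger opening in m, from 0 to 0.0854. In form: [ax, ay, az, dx, dy, dz, gripper, ax, ay, az, dx, dy, dz, gripper, ...]. A call has 1 to 12 rows; each row is the pose to reach, as a shift and turn from the pose commanded when the call began, along the tool's axes at that moment; what a row does not reach only later rows make up. A row lasts 1/8 s, in which the tool goes at most 62.5 mm and 10.7 degrees, less where a joint would pass 70% of its speed; a pose out of reach is approached as far as the arm can. A call with a gripper value outside its range is refused whole. The fingers move at their own pace and stop on an object; "squeeze" is the grip in N (left out, the last holds). Time passes only in rows, so rows that repeat a pose let the fingers close. It gives the time, the measured TCP pose, the force, the opening and the grip force at its end, in the units of the state.
- manip.get_obs(): the state, without advancing time (a new reading comes with each control period).
- manip.camera(name): name is "side" or "top"; returns a dict with "color" (420x560x3 uint8, red, green, blue), "fx", "fy", "cx", "cy" (pixels), "cam_to_world" (4x4, takes a point from camera to world coordinates). Camera axes: x right, y down, z forward; pixel columns grow to the right and rows downward; lengths in m; the calibration is good to about 2 mm. A picture is of the moment at which its call begins. There is no depth.
- manip.hand_in(): hands the job in; it is judged then, once.
Trained networks look in a picture, given as the dict that the camera call returned (one of the last four; its "shot" number tells which), for a name from the list of things; names that differ only in an ending like _2 or _b are one class to them, and where a whole thing is asked for, a point or a joint stands for the part that bears it (a point fixed in the world has none). Each returns a list of dicts, best first, with "conf" (0 to 1); they miss things now and then, are a little off and sometimes report something else, mostly with a low value. They report only what shows in the picture. A call takes as long as a camera call. They do not tell look-alikes from the thing itself.
- manip.look_for(picture, label): "position" ([x, y, z] in m, in the coordinates of the camera as it stood for that picture, good to about 4 mm: the middle of the surface that is visible of it).
- manip.silhouettes(picture, label): "pixels" (420x560 bool, what is visible of it).
- manip.tip_of(picture, label): "position" ([x, y, z] in m, in the coordinates of the camera as it stood for that picture, good to about 4 mm: a listed point, or the origin of a listed thing).
The state is a dict: "clock": time; "joint_pos": joint angles; "joint_velocities": joint speeds; "tau": joint torques, N m; "position": TCP position; "ee_rot": TCP orientation; "ft_force": force on the tool from outside, world axes, zero at the start; "torque": the same for the moment, N m; "grip_width": opening from 0.0 (shut) to 1.0 (fully open); "grasp_force": force on a finger pad.
Only numpy, scipy, OpenCV 4.12 (cv2) and the standard library are available. Lean on these libraries where they do the work, as an engineer would, in place of code of your own. Each camera call takes 0.05 s, during which the arm holds its last target. There are 200 camera calls.

## Working session

There is one attempt and no reset: what is moved stays moved. The work goes in short steps, Python scripts to look and compute and a tool call to move; the robot and the scene stay as the last step left them, time stands still between calls to the robot, and variables do not carry over. Pictures are saved under pics/ and viewed, at most 14 in all, crops included, and the job is handed in when it is done.

Besides the shell and the picture viewer there is one more tool, called after "Call:" as a command line: name --argument value ..., lists and objects as JSON in quotes. move_arm: Moves the arm, as the interface text tells. Its arguments: {"type":"object","properties":{"plan":{"type":"array","items":{"type":"number"}},"squeeze":{"type":"number"}},"required":["plan"]}

```bash
ls; mkdir -p pics; cat > h.py <<'E'
import numpy as np, cv2
from workcell import manip
from scipy.spatial.transform import Rotation as R
def shot(n,save=None):
    p=manip.camera(n)
    if save: cv2.imwrite(f'pics/{save}.png',p['color'][:,:,::-1])
    return p
def w(p,c): 
    T=np.array(p['cam_to_world']); return T[:3,:3]@np.array(c)+T[:3,3]
def px(p,x):
    T=np.array(p['cam_to_world']); c=T[:3,:3].T@(np.array(x)-T[:3,3]); return np.array([p['fx']*c[0]/c[2]+p['cx'],p['fy']*c[1]/c[2]+p['cy']])
def ray(p,u,v,z):
    T=np.array(p['cam_to_world']); d=T[:3,:3]@np.array([(u-p['cx'])/p['fx'],(v-p['cy'])/p['fy'],1]); o=T[:3,3]; return o+d*(z-o[2])/d[2]
def tips(p,l):
    for d in manip.tip_of(p,l): print(l,round(d['conf'],2),w(p,d['position']).round(4),px(p,w(p,d['position'])).round(0))
def st():
    o=manip.get_obs(); r=R.from_quat(o['ee_rot'])
    print('t',round(o['clock'],2),'pos',np.round(o['position'],4),'F',np.round(o['ft_force'],1),'w',round(o['grip_width'],3),'gf',np.round(o['grasp_force'],1)); print(r.as_matrix().round(3).tolist())
    return o
def to(pos):
    "shift in tool axes to bring TCP to pos"
    o=manip.get_obs(); return (R.from_quat(o['ee_rot']).inv().apply(np.array(pos)-o['position'])).round(4)
E
cat > s.py <<'E'
from h import *
st()
for n in ('side','top'):
    p=shot(n,n+'0'); print(n,p['fx'],np.array(p['cam_to_world']).round(3).tolist())
    for l in ['plate','slot_end','mat','tray','rack_gauge','rack_scraper','gauge_grip','scraper_grip','block_1a_mid','chip_1_mid','mallet','chisel']: tips(p,l)
E
python3 s.py
```

```text
pics
t 0.0 pos [0.2047 0.5904 0.4039] F [ 0.7  0.4 -0.1] w 1.0 gf 0.0
[[-0.945, 0.328, -0.0], [0.328, 0.945, -0.001], [-0.0, -0.001, -1.0]]
side 467.8751320516993 [[0.884, -0.301, 0.357, 0.089], [-0.467, -0.555, 0.688, -0.842], [-0.009, -0.775, -0.631, 0.961], [0.0, 0.0, 0.0, 1.0]]
slot_end 0.79 [0.6229 0.1395 0.0172] [289. 217.]
mat 0.75 [ 0.4529 -0.0217  0.0042] [262. 272.]
tray 0.56 [ 0.5028 -0.3382  0.0032] [341. 352.]
rack_gauge 0.7 [0.4746 0.4018 0.0652] [212. 175.]
rack_scraper 0.68 [0.4688 0.3165 0.0707] [220. 187.]
rack_scraper 0.32 [ 0.6348 -0.1351  0.0292] [341. 270.]
gauge_grip 0.83 [0.3536 0.3714 0.1051] [178. 180.]
gauge_grip 0.68 [0.6033 0.3993 0.106 ] [247. 155.]
gauge_grip 0.55 [0.5199 0.515  0.1066] [211. 145.]
gauge_grip 0.52 [0.4732 0.4003 0.1107] [210. 164.]
gauge_grip 0.52 [0.4442 0.5189 0.1019] [190. 151.]
scraper_grip 0.51 [0.4622 0.3131 0.1057] [217. 180.]
chip_1_mid 0.51 [ 0.4581 -0.1774  0.028 ] [291. 305.]
chip_1_mid 0.48 [ 0.6352 -0.1352  0.0242] [341. 271.]
mallet 0.88 [ 7.815e-01 -1.652e-01 -4.000e-04] [390. 266.]
chisel 0.9 [0.7616 0.1373 0.0038] [326.
[... 308 characters left out ...]
 0.1372 0.0195] [258. 185.]
tray 0.95 [ 0.5062 -0.3387 -0.0013] [424. 231.]
rack_gauge 0.58 [0.4761 0.3995 0.0683] [156. 234.]
rack_scraper 0.73 [0.4614 0.313  0.0663] [189. 240.]
gauge_grip 0.84 [0.3552 0.3686 0.1023] [162. 282.]
gauge_grip 0.67 [0.4436 0.5193 0.1007] [105. 245.]
gauge_grip 0.66 [0.4754 0.4035 0.1082] [150. 234.]
gauge_grip 0.65 [0.6027 0.4019 0.0997] [154. 185.]
gauge_grip 0.64 [0.5167 0.5128 0.0966] [109. 217.]
scraper_grip 0.64 [0.4631 0.3095 0.105 ] [187. 240.]
scraper_grip 0.29 [ 0.5052 -0.3397 -0.0028] [424. 232.]
scraper_grip 0.29 [0.44   0.0227 0.0257] [297. 251.]
chip_1_mid 0.47 [ 0.6371 -0.1354  0.0259] [356. 182.]
chisel 0.74 [ 0.7624  0.1361 -0.001 ] [260. 137.]
```

View pics/side0.png

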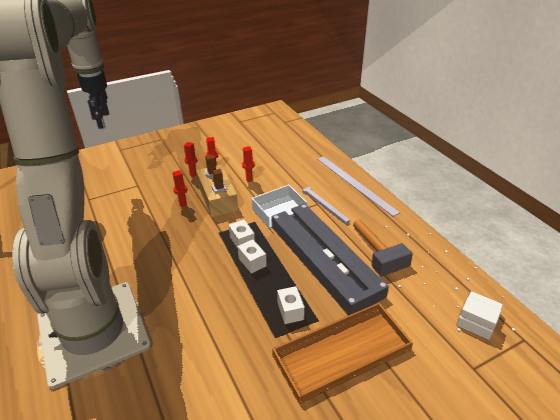

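View pics/top0.png

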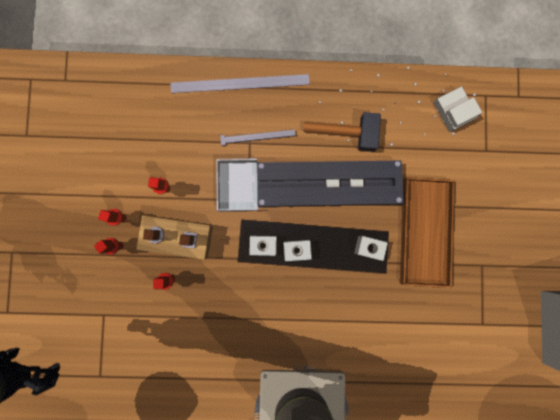

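Side view: the gauge candidates are four red look-alikes at (180,188), (190,158), (211,150) and (248,163), plus the brown-handled one in the rack at (211,165). I choose the brown one. The scraper is at (218,182). There are three blocks, at places 1, 2 and 4: (241,232), (252,256) and (291,304). Two chips sit in the slot at (328,254) and (342,267).

Next, one close crop of the rack and plate.

```bash
cat > s.py <<'E'
from h import *
t=cv2.imread('pics/top0.png'); s=cv2.imread('pics/side0.png')
a=cv2.resize(t[150:220,205:415],None,fx=3.8,fy=3.8,interpolation=cv2.INTER_CUBIC)
b=cv2.resize(t[205:265,130:220],None,fx=4.4,fy=4.4,interpolation=cv2.INTER_CUBIC)
c=cv2.resize(s[140:220,165:265],None,fx=3.8,fy=3.3,interpolation=cv2.INTER_CUBIC)
im=np.zeros((600,800,3),np.uint8); im[:a.shape[0],:a.shape[1]]=a[:, :800]; im[270:270+264,:396]=b; im[270:270+264,405:785]=c
cv2.imwrite('pics/crop.png',im)
p=shot('top'); q=shot('side')
def rect(lab,z,ps=(p,q)):
  for n,pp in zip('tq',ps):
    for d in manip.silhouettes(pp,lab):
        m=d['pixels'].astype(np.uint8)
        u,v=m.nonzero()[::-1]
        if len(u)<20: continue
        P=np.array([ray(pp,a,b,z)[:2] for a,b in zip(u,v)],np.float32)
        r=cv2.minAreaRect(P); print(n,lab,round(d['conf'],2),np.round(r[0],4),np.round(r[1],4),round(r[2],1),'mean px',u.mean().round(),v.mean().round())
rect('plate',.045);rect('mat',.002);rect('tray',.03);rect('slot_end',.045);rect('rack_gauge',.066);rect('block_1a_mid',.052,(p,));rect('chip_1_mid',.0335)
for l in ['block_2a_mid','block_3a_mid','chip_2_mid']:tips(p,l);tips(q,l)
for l in ['gauge_tip','scraper_tip','plate','tray','scraper_grip','rack_scraper','rack_gauge']:tips(p,l);tips(q,l)
E
python3 s.py
```

```text
t plate 0.77 [ 0.6293 -0.0046] [0.1431 0.5097] 3.7 mean px 306.0 184.0
t plate 0.64 [0.7502 0.1422] [0.0229 0.2028] 7.1 mean px 255.0 137.0
q plate 0.72 [ 0.6146 -0.0134] [0.1626 0.5391] 2.1 mean px 320.0 249.0
t mat 0.82 [ 0.4534 -0.0225] [0.4215 0.1235] 86.7 mean px 312.0 246.0
q mat 0.61 [ 0.4548 -0.0201] [0.4219 0.1234] 87.1 mean px 268.0 284.0
q mat 0.17 [ 0.4676 -0.1556] [0.1094 0.0611] 78.5 mean px 290.0 305.0
t tray 0.62 [ 0.5044 -0.335 ] [0.1451 0.2994] 88.4 mean px 427.0 232.0
t tray 0.55 [0.4741 0.4185] [0.0408 0.0544] 1.7 mean px 153.0 235.0
q tray 0.55 [ 0.5015 -0.3447] [0.15   0.3073] 88.2 mean px 340.0 351.0
t slot_end 0.67 [0.7506 0.1419] [0.0283 0.2076] 7.1 mean px 257.0 137.0
q slot_end 0.91 [ 0.6149 -0.0135] [0.1621 0.539 ] 2.1 mean px 320.0 249.0
q slot_end 0.53 [0.5003 0.4844] [0.1268 0.0303] 67.0 mean px 210.0 166.0
t rack_gauge 0.86 [0.4682 0.3521] [0.188  0.0898] 83.5 mean px 175.0 238.0
q rack_gauge 0.63 [0.4584 0.3227] [0.2618 0.1046] 81.7 mean px 217.0 193.0
q rack_gauge 0.47 [ 0.6058 -0.0326] [0.161  0.5257] 2.6 mean px 320.0 249.0
t chip_1_mid 0.5 [ 0.636
[... 917 characters left out ...]
0.004 ] [325. 258.]
plate 0.42 [ 0.4535 -0.0234  0.0037] [263. 273.]
tray 0.65 [ 0.5038 -0.3401 -0.001 ] [425. 232.]
tray 0.36 [ 6.321e-01 -5.860e-02  2.000e-04] [327. 184.]
tray 0.86 [ 0.5032 -0.3383  0.0036] [341. 352.]
scraper_grip 0.73 [0.4628 0.3139 0.1029] [186. 240.]
scraper_grip 0.67 [ 0.5018 -0.3383  0.0043] [340. 352.]
scraper_grip 0.65 [0.4644 0.3129 0.1033] [218. 180.]
rack_scraper 0.86 [0.464  0.3131 0.067 ] [189. 239.]
rack_scraper 0.94 [0.4678 0.3172 0.0673] [219. 188.]
rack_scraper 0.47 [ 0.4545 -0.0191  0.0045] [263. 271.]
rack_gauge 0.65 [0.4725 0.4009 0.0681] [156. 235.]
rack_gauge 0.82 [0.4767 0.4043 0.0669] [212. 174.]
rack_gauge 0.2 [ 0.6303 -0.0552  0.0008] [323. 259.]
```

View pics/crop.png

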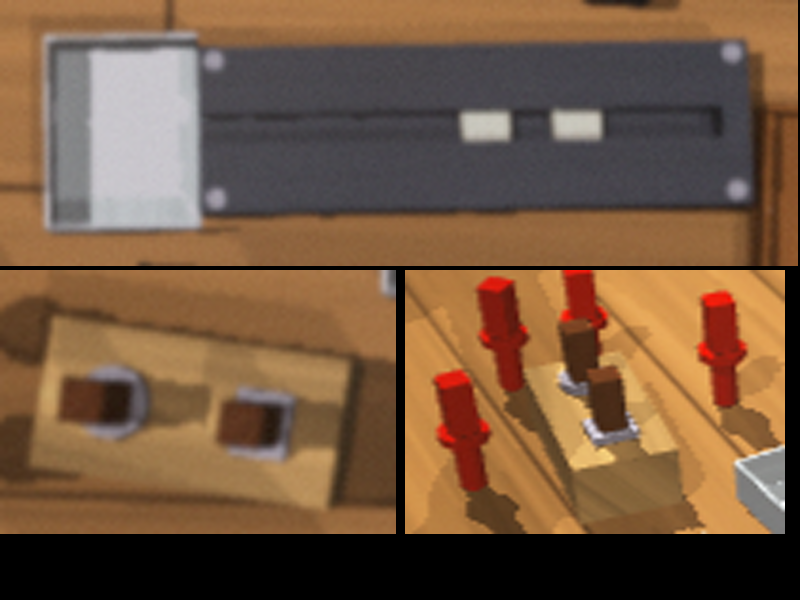

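```bash
cat > s.py <<'E'
from h import *
p=shot('top')
f=lambda x,y,z:ray(p,205+(x+.5)/3.8-.5,150+(y+.5)/3.8-.5,z)
S=[f(x,y,.045)[:2] for x,y in [(214,60),(216,198),(731,52),(737,189)]]
print(np.round(S,4)); c=np.mean(S,0); d=(S[0]+S[1]-S[2]-S[3])/2; print('centre',c.round(4),'yaw',np.degrees(np.arctan2(-d[0],d[1])).round(2))
print('corners',[f(x,y,.045)[:2].round(4) for x,y in [(203,43),(203,213),(744,40),(752,206)]])
for x in (486,577): print('chip',f(x,142,.045)[:2].round(4),f(x,110,.036)[:2].round(4))
print('neck at closed end',f(715,137,.045).round(4),f(715,107,.036).round(4))
print('rack front', [ray(p,130+x/4.4,205+y/4.4,.066)[:2].round(4) for x,y in [(52,43),(355,83),(330,232),(30,193)]])
print('collar', ray(p,130+108/4.4,205+132/4.4,.076).round(4),ray(p,130+262/4.4,205+158/4.4,.076).round(4))
print('shift to scraper above', to([.4635,.3135,.36]))
E
python3 s.py
```

```text
[[ 0.6715  0.1304]
 [ 0.5718  0.1257]
 [ 0.69   -0.2447]
 [ 0.5902 -0.2498]]
centre [ 0.6309 -0.0596] yaw 2.82
corners [array([0.6836, 0.1387]), array([0.5607, 0.1347]), array([ 0.6992, -0.2541]), array([ 0.5782, -0.2608])]
chip [ 0.6184 -0.0674] [ 0.643  -0.0684]
chip [ 0.6206 -0.1333] [ 0.6452 -0.135 ]
neck at closed end [ 0.6274 -0.2335  0.045 ] [ 0.6508 -0.2362  0.036 ]
rack front [array([0.5253, 0.4404]), array([0.5068, 0.258 ]), array([0.4173, 0.2692]), array([0.4353, 0.4486])]
collar [0.473  0.4014 0.076 ] [0.4604 0.3098 0.076 ]
shift to scraper above [-0.3352 -0.177   0.0447]
```

The crop confirms the choice: the brown gauge with a round collar is on the left of the rack, and the scraper with an oblong collar is on the right. The red ones are decoys. Going above the scraper.

Call:
move_arm --plan '[0,0,-0.112,-0.05,-0.03,0.02,0.06,0,0,-0.224,-0.1,-0.055,0.04,0.06,0,0,-0.224,-0.15,-0.08,0.05,0.06,0,0,-0.224,-0.2,-0.105,0.06,0.06,0,0,-0.224,-0.25,-0.13,0.06,0.06,0,0,-0.224,-0.3,-0.16,0.06,0.06,0,0,-0.224,-0.335,-0.177,0.06,0.06,0,0,-0.224,-0.335,-0.177,0.06,0.06,0,0,-0.224,-0.335,-0.177,0.06,0.06,0,0,-0.224,-0.335,-0.177,0.06,0.06]'

```text
clock: 4.35
position: [0.4623, 0.3148, 0.3447]
ee_rot: [0.054, 0.999, 0.0, -0.0]
ft_force: [-0.5, 0.4, 0.4]
grip_width: 0.703
grasp_force: 0.0
```

```bash
cat > s.py <<'E'
from h import *
st()
p=shot('top','top1'); q=shot('side','side1')
for pp in (p,q):tips(pp,'scraper_grip')
print(to([.464,.313,.261]))
t=cv2.imread('pics/top1.png'); s=cv2.imread('pics/side1.png')
b=cv2.resize(t[190:280,110:230],None,fx=3.3,fy=3.3); c=cv2.resize(s[90:230,150:290],None,fx=2.8,fy=2.8)
im=np.zeros((400,800,3),np.uint8); im[:297,:396]=b; im[:392,400:792]=c; cv2.imwrite('pics/c1.png',im)
E
python3 s.py
```

```text
t 4.35 pos [0.4623 0.3148 0.3447] F [-0.5  0.4  0.4] w 0.703 gf 0.0
[[-0.994, 0.107, -0.0], [0.107, 0.994, 0.0], [0.0, 0.0, -1.0]]
scraper_grip 0.73 [ 0.4544 -0.1801  0.0241] [371. 248.]
scraper_grip 0.55 [0.4634 0.3141 0.1029] [186. 240.]
scraper_grip 0.74 [0.4657 0.3116 0.1096] [218. 179.]
scraper_grip 0.41 [0.6229 0.1443 0.0183] [288. 216.]
[-0.0013 -0.001   0.0837]
```

View pics/c1.png

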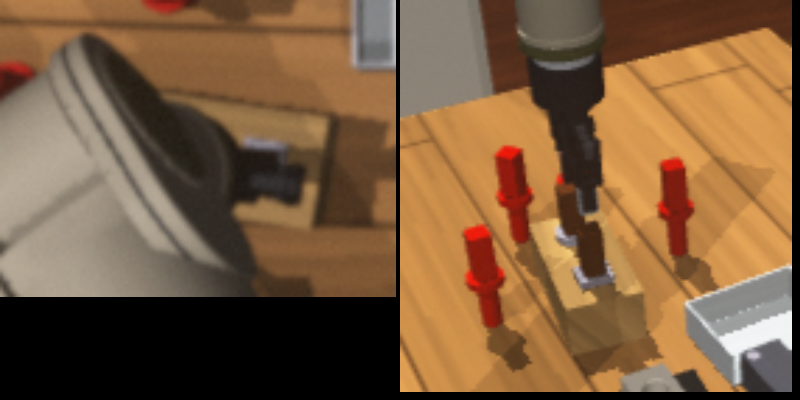

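The fingers stand over the scraper handle (crop px 590,200 and 265,180), so I go down and grip.

Call:
move_arm --plan '[0,0,0,-0.001,-0.001,0.03,0.06,0,0,0,-0.001,-0.001,0.06,0.06,0,0,0,-0.001,-0.001,0.083,0.06,0,0,0,-0.001,-0.001,0.083,0.06,0,0,0,-0.001,-0.001,0.083,0.01,0,0,0,-0.001,-0.001,0.083,0.01,0,0,0,-0.001,-0.001,0.083,0.01,0,0,0,-0.001,-0.001,0.083,0.01,0,0,0,-0.001,-0.001,0.083,0.01]' --squeeze 80

```text
clock: 5.68
position: [0.4646, 0.3127, 0.2631]
ee_rot: [0.055, 0.998, 0.001, 0.001]
ft_force: [-1.7, -0.8, 6.9]
grip_width: 0.295
grasp_force: 79.3
```

```bash
cat > s.py <<'E'
from h import *
st()
E
python3 s.py
```

```text
t 5.67 pos [0.4646 0.3127 0.2631] F [-1.7 -0.8  6.9] w 0.295 gf 79.3
[[-0.994, 0.11, 0.002], [0.11, 0.994, 0.002], [-0.002, 0.002, -1.0]]
```

Call:
move_arm --plan '[0,0,0,0,0,-0.03,0.01,0,0,0,0,0,-0.06,0.01,0,0,0,0,0,-0.09,0.01,0,0,0,0,0,-0.115,0.01,0,0,0,-0.02,-0.04,-0.115,0.01,0,0,0,-0.04,-0.08,-0.115,0.01,0,0,0,-0.06,-0.12,-0.115,0.01,0,0,0,-0.08,-0.16,-0.115,0.01,0,0,0,-0.1,-0.2,-0.115,0.01,0,0,0,-0.12,-0.24,-0.115,0.01,0,0,0,-0.136,-0.28,-0.115,0.01,0,0,0,-0.1515,-0.323,-0.115,0.01]'

```text
clock: 7.18
position: [0.5795, -0.0264, 0.3767]
ee_rot: [0.055, 0.999, 0.0, -0.0]
ft_force: [0.6, 0.7, -2.1]
grip_width: 0.298
grasp_force: 79.1
```

Call:
move_arm --plan '[0,0,-0.05,-0.02,-0.04,0,0.01,0,0,-0.1,-0.04,-0.08,0,0.01,0,0,-0.159,-0.058,-0.12,0,0.01,0,0,-0.159,-0.07,-0.15,0,0.01,0,0,-0.159,-0.0758,-0.162,0,0.01,0,0,-0.159,-0.0758,-0.162,0,0.01,0,0,-0.159,-0.0758,-0.162,0,0.01]'

```text
clock: 8.05
position: [0.6371, -0.1927, 0.3766]
ee_rot: [-0.026, 1.0, 0.001, -0.0]
ft_force: [0.2, -0.2, -2.4]
grip_width: 0.295
grasp_force: 79.0
```

```bash
cat > s.py <<'E'
from h import *
st()
p=shot('top','top2'); q=shot('side','side2')
for pp in (p,q):tips(pp,'scraper_tip')
print(to([.637,-.194,.28]))
t=cv2.imread('pics/top2.png'); s=cv2.imread('pics/side2.png')
b=cv2.resize(t[140:230,280:420],None,fx=2.8,fy=2.8); c=cv2.resize(s[170:310,260:400],None,fx=2.8,fy=2.8)
im=np.zeros((400,800,3),np.uint8); im[:252,:392]=b; im[:392,400:792]=c; cv2.imwrite('pics/c2.png',im)
E
python3 s.py
```

```text
t 8.05 pos [ 0.6371 -0.1927  0.3766] F [ 0.2 -0.2 -2.4] w 0.295 gf 79.0
[[-0.999, -0.051, -0.0], [-0.051, 0.999, 0.001], [0.0, 0.001, -1.0]]
scraper_tip 0.62 [ 0.637  -0.1937  0.1241] [387. 177.]
scraper_tip 0.87 [ 0.6391 -0.1913  0.1175] [357. 259.]
[ 0.0001 -0.0006  0.0969]
```

View pics/c2.png

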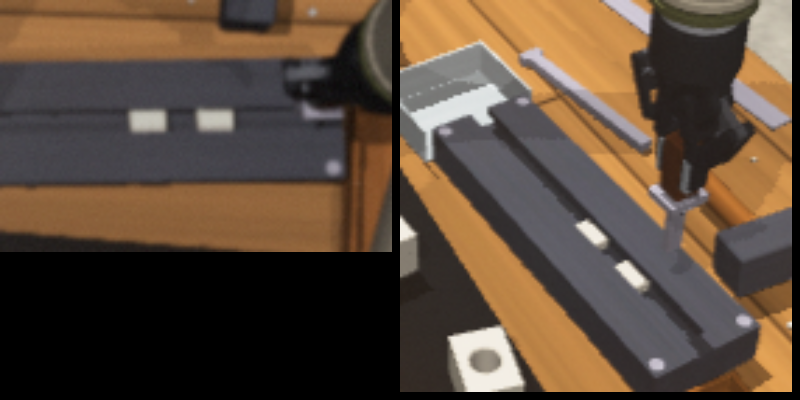

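Scraper held upright, tip over the slot behind the chips (crop px 672,265 side). Lowering into the neck.

Call:
move_arm --plan '[0,0,0,0,0,0.03,0.01,0,0,0,0,0,0.06,0.01,0,0,0,0,0,0.07,0.01,0,0,0,0,0,0.077,0.01,0,0,0,0,0,0.083,0.01,0,0,0,0,0,0.09,0.01,0,0,0,0,0,0.095,0.01,0,0,0,0,0,0.095,0.01]'

```text
clock: 9.25
position: [0.6369, -0.1945, 0.2813]
ee_rot: [-0.025, 1.0, 0.0, -0.0]
ft_force: [0.7, 0.6, -1.6]
grip_width: 0.292
grasp_force: 79.0
```

Call:
move_arm --plan '[0,0,0,0,0.015,0,0.01,0,0,0,0,0.035,0,0.01,0,0,0,0,0.055,0,0.01,0,0,0,0,0.075,0,0.01,0,0,0,0,0.095,0,0.01,0,0,0,0,0.115,0,0.01,0,0,0,0,0.135,0,0.01,0,0,0,0,0.155,0,0.01,0,0,0,0,0.175,0,0.01,0,0,0,0,0.195,0,0.01,0,0,0,0,0.215,0,0.01,0,0,0,0,0.235,0,0.01]'

```text
clock: 10.75
position: [0.6253, 0.0415, 0.2817]
ee_rot: [-0.025, 1.0, 0.0, -0.0]
ft_force: [0.7, -0.4, -2.6]
grip_width: 0.294
grasp_force: 79.3
```

```bash
cat > s.py <<'E'
from h import *
st(); p=shot('top');q=shot('side')
for pp in (p,q):tips(pp,'chip_1_mid')
tips(q,'scraper_tip')
E
python3 s.py
```

```text
t 10.75 pos [0.6253 0.0415 0.2817] F [ 0.7 -0.4 -2.6] w 0.294 gf 79.3
[[-0.999, -0.049, -0.0], [-0.049, 0.999, 0.0], [0.0, 0.0, -1.0]]
scraper_tip 0.78 [0.6246 0.0455 0.0253] [304. 232.]
```

Call:
move_arm --plan '[0,0,0,0,0.02,0,0.01,0,0,0,0,0.035,0,0.01,0,0,0,0,0.05,0,0.01,0,0,0,0,0.065,0,0.01,0,0,0,0,0.08,0,0.01,0,0,0,0,0.095,0,0.01,0,0,0,0,0.11,0,0.01,0,0,0,0,0.12,0,0.01,0,0,0,0,0.13,0,0.01,0,0,0,0,0.13,0,0.01]'

```text
clock: 12.25
position: [0.6189, 0.1708, 0.2816]
ee_rot: [-0.025, 1.0, 0.0, -0.0]
ft_force: [-0.7, -0.5, -2.2]
grip_width: 0.293
grasp_force: 79.8
```

```bash
cat > s.py <<'E'
from h import *
st(); p=shot('top','top3');q=shot('side','side3')
for pp in (p,q):tips(pp,'chip_1_mid')
t=cv2.imread('pics/top3.png'); s=cv2.imread('pics/side3.png')
b=cv2.resize(t[140:230,200:340],None,fx=2.8,fy=2.8); c=cv2.resize(s[150:290,230:370],None,fx=2.8,fy=2.8)
im=np.zeros((400,800,3),np.uint8); im[:252,:392]=b; im[:392,400:792]=c; cv2.imwrite('pics/c3.png',im)
E
python3 s.py
```

```text
t 12.25 pos [0.6189 0.1708 0.2816] F [-0.7 -0.5 -2.2] w 0.293 gf 79.8
[[-0.999, -0.05, -0.0], [-0.05, 0.999, 0.0], [0.0, 0.0, -1.0]]
chip_1_mid 0.36 [0.6191 0.1905 0.0121] [280. 209.]
chip_1_mid 0.31 [ 7.814e-01 -1.698e-01  2.000e-04] [391. 267.]
```

View pics/c3.png

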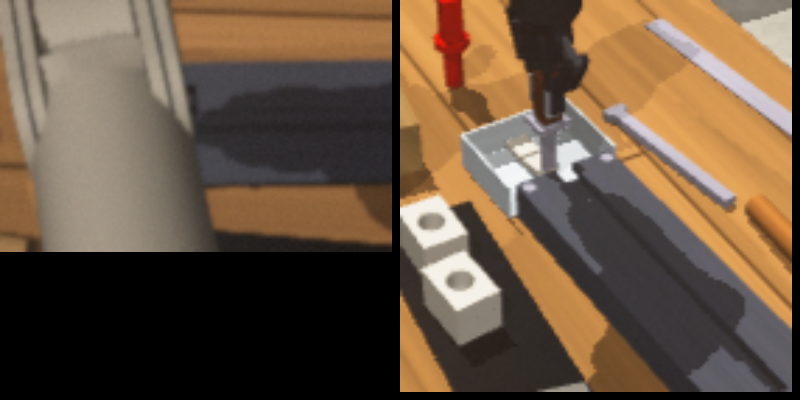

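Call:
move_arm --plan '[0,0,0,0,0,-0.04,0.01,0,0,0,0,0,-0.08,0.01,0,0,0,0,0,-0.1,0.01,0,0,0.06,0.035,0.035,-0.1,0.01,0,0,0.12,0.07,0.07,-0.1,0.01,0,0,0.16,0.105,0.105,-0.1,0.01,0,0,0.16,0.135,0.135,-0.1,0.01,0,0,0.16,0.147,0.1495,-0.1,0.01,0,0,0.16,0.147,0.1495,-0.1,0.01,0,0,0.16,0.147,0.1495,-0.1,0.01]'

```text
clock: 13.7
position: [0.4661, 0.3107, 0.3818]
ee_rot: [0.057, 0.998, -0.0, 0.0]
ft_force: [1.2, 0.0, -2.4]
grip_width: 0.294
grasp_force: 79.8
```

```bash
cat > s.py <<'E'
from h import *
st(); p=shot('top','top4');q=shot('side','side4')
for pp in (p,q):tips(pp,'chip_1_mid')
tips(q,'scraper_tip')
print(to([.4646,.3127,.263]))
t=cv2.imread('pics/top4.png'); s=cv2.imread('pics/side4.png')
b=cv2.resize(t[140:230,200:340],None,fx=2.8,fy=2.8); c=cv2.resize(s[110:250,190:330],None,fx=2.8,fy=2.8)
im=np.zeros((400,800,3),np.uint8); im[:252,:392]=b; im[:392,400:792]=c; cv2.imwrite('pics/c4.png',im)
E
python3 s.py
```

```text
t 13.7 pos [0.4661 0.3107 0.3818] F [ 1.2  0.  -2.4] w 0.294 gf 79.8
[[-0.994, 0.113, 0.001], [0.113, 0.994, -0.0], [-0.001, -0.0, -1.0]]
chip_1_mid 0.56 [0.62   0.1888 0.0101] [240. 185.]
chip_1_mid 0.38 [0.6194 0.1907 0.0116] [280. 209.]
scraper_tip 0.51 [0.4658 0.3113 0.1231] [218. 175.]
scraper_tip 0.32 [0.4446 0.0297 0.0316] [251. 255.]
[0.001  0.0012 0.1186]
```

View pics/c4.png

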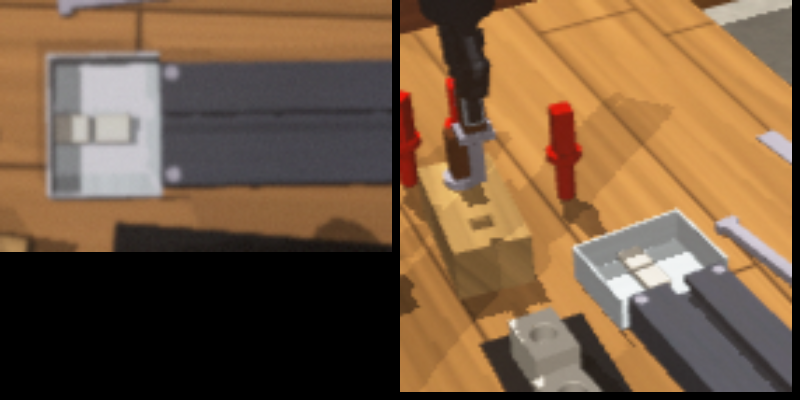

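Both chips lie flat in the pan (crop 75–130,128) and the slot is empty. The scraper hangs over its socket, so I lower it in.

Call:
move_arm --plan '[0,0,0,0.001,0.001,0.03,0.01,0,0,0,0.001,0.001,0.05,0.01,0,0,0,0.001,0.001,0.065,0.01,0,0,0,0.001,0.001,0.08,0.01,0,0,0,0.001,0.001,0.1,0.01,0,0,0,0.001,0.001,0.112,0.01,0,0,0,0.001,0.001,0.118,0.01,0,0,0,0.001,0.001,0.118,0.01,0,0,0,0.001,0.001,0.118,0.06,0,0,0,0.001,0.001,0.118,0.06,0,0,0,0.001,0.001,0.118,0.06,0,0,0,0.001,0.001,0.118,0.06]'

```text
clock: 15.45
position: [0.464, 0.3132, 0.2638]
ee_rot: [0.055, 0.998, 0.0, 0.0]
ft_force: [-0.0, 0.2, -0.3]
grip_width: 0.699
grasp_force: 0.0
```

Call:
move_arm --plan '[0,0,0,0,0,-0.03,0.06,0,0,0,0,0,-0.07,0.06,0,0,0,0,0,-0.085,0.06,0,0,0,0,0.04,-0.085,0.06,0,0,0,0,0.08,-0.085,0.06,0,0,0,0,0.09,-0.085,0.06,0,0,0,0,0.09,-0.085,0.06]'

```text
clock: 16.32
position: [0.4738, 0.4027, 0.3479]
ee_rot: [0.055, 0.998, -0.001, -0.0]
ft_force: [-0.1, -1.0, 0.5]
grip_width: 0.701
grasp_force: 0.0
```

```bash
cat > s.py <<'E'
from h import *
st(); q=shot('side');p=shot('top')
tips(q,'scraper_grip');tips(q,'gauge_grip');tips(p,'gauge_grip')
print(to([.4745,.4025,.262]))
E
python3 s.py
```

```text
t 16.32 pos [0.4738 0.4027 0.3479] F [-0.1 -1.   0.5] w 0.701 gf 0.0
[[-0.994, 0.11, -0.001], [0.11, 0.994, -0.001], [0.001, -0.001, -1.0]]
scraper_grip 0.5 [0.4664 0.3154 0.1045] [218. 179.]
gauge_grip 0.83 [0.3555 0.3726 0.1036] [178. 180.]
gauge_grip 0.67 [0.4405 0.5215 0.1   ] [189. 152.]
gauge_grip 0.63 [0.474  0.4032 0.1056] [210. 165.]
gauge_grip 0.55 [0.6024 0.4001 0.101 ] [246. 156.]
gauge_grip 0.52 [0.5206 0.5156 0.1028] [211. 146.]
gauge_grip 0.7 [0.6049 0.4007 0.0993] [155. 184.]
gauge_grip 0.7 [0.3561 0.3686 0.1005] [162. 282.]
gauge_grip 0.56 [0.5168 0.5178 0.0972] [107. 216.]
gauge_grip 0.37 [0.4725 0.4015 0.1119] [150. 235.]
[-0.0001  0.001   0.0869]
```

Call:
move_arm --plan '[0,0,0,0,0,0.04,0.06,0,0,0,0,0,0.08,0.06,0,0,0,0,0,0.086,0.06,0,0,0,0,0,0.086,0.06,0,0,0,0,0,0.086,0.01,0,0,0,0,0,0.086,0.01,0,0,0,0,0,0.086,0.01,0,0,0,0,0,0.086,0.01,0,0,0,0,0,0.086,0.01]' --squeeze 80

```text
clock: 17.7
position: [0.4742, 0.4029, 0.2643]
ee_rot: [0.055, 0.998, 0.001, 0.001]
ft_force: [-2.3, -0.5, 8.0]
grip_width: 0.297
grasp_force: 79.3
```

```bash
cat > s.py <<'E'
from h import *
o=st(); p=shot('top');q=shot('side')
for pp in (p,q): tips(pp,'block_1a_mid')
for d in manip.silhouettes(p,'block_1a_mid'):
    m=d['pixels'].astype(np.uint8); v,u=m.nonzero(); print(round(d['conf'],2),len(u),u.mean().round(1),v.mean().round(1))
im=cv2.resize(p['color'][215:275,235:395,::-1],None,fx=5,fy=5,interpolation=cv2.INTER_CUBIC); im2=cv2.resize(q['color'][215:330,215:320,::-1],None,fx=2.6,fy=2.6,interpolation=cv2.INTER_CUBIC)
c=np.zeros((600,800,3),np.uint8); c[:300,:800]=im; c[300:599,:273]=im2; cv2.imwrite('pics/c5.png',c)
E
python3 s.py
```

```text
t 17.7 pos [0.4742 0.4029 0.2643] F [-2.3 -0.5  8. ] w 0.297 gf 79.3
[[-0.994, 0.111, 0.001], [0.111, 0.994, 0.002], [-0.001, 0.002, -1.0]]
```

View pics/c5.png

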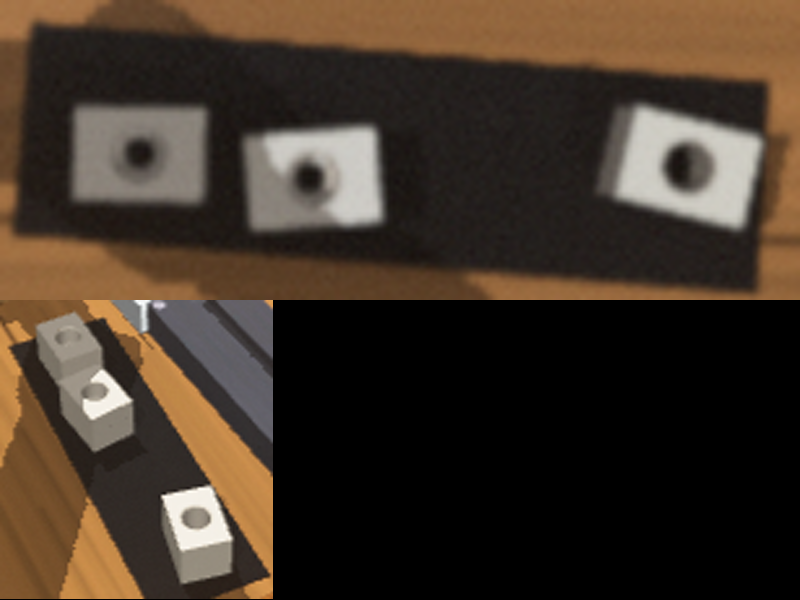

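Block 1 is at crop (139,154), block 2 at (314,177) and block 4 at (689,167). Blocks 1 and 2 seem to show a shoulder inside the hole and block 4 looks clear. The gauge will decide.

```bash
cat > s.py <<'E'
from h import *
o=st(); p=shot('top'); q=shot('side')
f=lambda x,y:ray(p,235+(x+.5)/5-.5,215+(y+.5)/5-.5,.052)
g=lambda x,y:ray(q,215+(x+.5)/2.6-.5,215+(y+.5)/2.6-.5,.052)
T=[f(139,154),f(314,177),f(689,167)]; Q=[g(68,36),g(95,90),g(196,217)]
print(np.round(T,4),np.round(Q,4))
C=[[(73,105),(209,105),(206,204),(70,203)],[(247,136),(378,125),(384,218),(252,230)],[(635,105),(765,138),(742,230),(613,196)]]
for c in C:
    P=[f(*a)[:2] for a in c]; d=(P[0]+P[3]-P[1]-P[2])/2; print('yaw',np.degrees(np.arctan2(-d[0],d[1])).round(1),np.linalg.norm(d).round(3), np.mean(P,0).round(4))
for t,k in zip(T,Q): m=(np.array(t)+k)/2; print(m.round(4),to([m[0],m[1],.264]))
tips(q,'block_1a_mid')
E
python3 s.py
```

```text
t 17.95 pos [0.4742 0.4029 0.2643] F [-2.1 -1.1  6.9] w 0.296 gf 79.3
[[-0.994, 0.111, 0.002], [0.111, 0.994, 0.002], [-0.001, 0.002, -1.0]]
[[ 0.4537  0.1193  0.052 ]
 [ 0.4441  0.025   0.052 ]
 [ 0.4554 -0.1774  0.052 ]] [[ 0.4552  0.1231  0.052 ]
 [ 0.4452  0.0297  0.052 ]
 [ 0.4569 -0.1742  0.052 ]]
yaw 1.5 0.073 [0.4536 0.119 ]
yaw 6.6 0.071 [0.4441 0.0243]
yaw -12.8 0.072 [ 0.4553 -0.1773]
[0.4545 0.1212 0.052 ] [-1.150e-02 -2.821e-01 -2.000e-04]
[0.4447 0.0274 0.052 ] [-0.0122 -0.3765 -0.0004]
[ 0.4561 -0.1758  0.052 ] [-0.046  -0.5772 -0.0007]
```

Call:
move_arm --plan '[0,0,0,0,0,-0.04,0.01,0,0,0,0,0,-0.09,0.01,0,0,0,0,0,-0.14,0.01,0,0,0,0,0,-0.165,0.01,0,0,0,-0.002,-0.04,-0.165,0.01,0,0,0,-0.003,-0.085,-0.165,0.01,0,0,0,-0.005,-0.13,-0.165,0.01,0,0,0,-0.007,-0.175,-0.15,0.01,0,0,0,-0.009,-0.22,-0.12,0.01,0,0,0,-0.011,-0.26,-0.09,0.01,0,0,0,-0.0115,-0.282,-0.066,0.01,0,0,0,-0.0115,-0.282,-0.066,0.01]'

```text
clock: 19.6
position: [0.4534, 0.1191, 0.3273]
ee_rot: [0.057, 0.998, -0.001, -0.001]
ft_force: [0.6, 0.9, -2.8]
grip_width: 0.295
grasp_force: 79.6
```

```bash
cat > s.py <<'E'
from h import *
o=st(); q=shot('side','side6')
tips(q,'gauge_tip'); tips(q,'block_1a_mid')
tip=np.array(o['position'])-[0,0,.258]; print('tip',tip.round(4),px(q,tip).round(1))
c=cv2.resize(q['color'][195:275,205:305,::-1],None,fx=6,fy=6,interpolation=cv2.INTER_CUBIC)
for d in ([0,0,0],):
    u=(px(q,tip)-[205,195])*6; cv2.drawMarker(c,(int(u[0]),int(u[1])),(0,0,255),0,8)
cv2.imwrite('pics/c6.png',c)
E
python3 s.py
```

```text
t 19.6 pos [0.4534 0.1191 0.3273] F [ 0.6  0.9 -2.8] w 0.295 gf 79.6
[[-0.994, 0.114, -0.003], [0.114, 0.994, -0.001], [0.003, -0.002, -1.0]]
gauge_tip 0.9 [0.3593 0.3728 0.0025] [184. 205.]
gauge_tip 0.84 [0.4602 0.1198 0.0672] [243. 225.]
gauge_tip 0.67 [ 0.441   0.5201 -0.0009] [193. 176.]
gauge_tip 0.65 [0.6057 0.3959 0.001 ] [249. 180.]
gauge_tip 0.63 [5.181e-01 5.168e-01 3.000e-04] [213. 170.]
gauge_tip 0.38 [0.4734 0.0309 0.0307] [260. 251.]
tip [0.4534 0.1191 0.0693] [240.4 225.1]
```

View pics/c6.png

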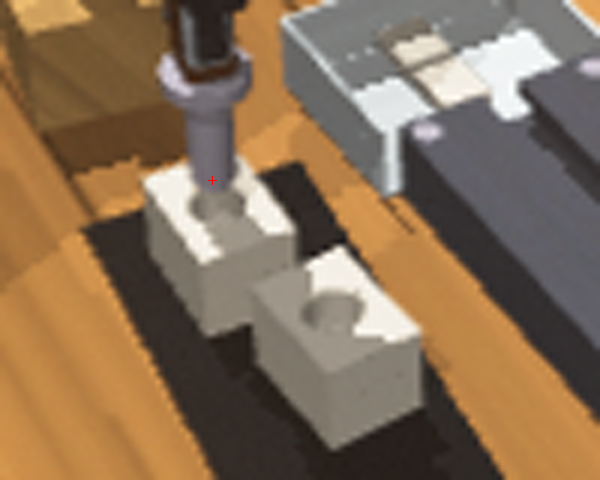

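Call:
move_arm --plan '[0,0,0,0,0,0.006,0.01,0,0,0,0,0,0.012,0.01,0,0,0,0,0,0.017,0.01,0,0,0,0,0,0.022,0.01,0,0,0,0,0,0.027,0.01,0,0,0,0,0,0.032,0.01,0,0,0,0,0,0.036,0.01,0,0,0,0,0,0.04,0.01,0,0,0,0,0,0.043,0.01,0,0,0,0,0,0.043,0.01]'

```text
clock: 21.0
position: [0.4555, 0.1209, 0.2886]
ee_rot: [0.056, 0.998, 0.001, 0.002]
ft_force: [-6.3, -4.1, 27.2]
grip_width: 0.288
grasp_force: 83.5
```

Call:
move_arm --plan '[0,0,0,0,0,-0.02,0.01,0,0,0,0,0,-0.04,0.01,0,0,0,0,0,-0.055,0.01,0,0,0,0,-0.035,-0.055,0.01,0,0,0,-0.001,-0.07,-0.055,0.01,0,0,0,-0.001,-0.0945,-0.055,0.01,0,0,0,-0.001,-0.0945,-0.05,0.01,0,0,0,-0.001,-0.0945,-0.04,0.01,0,0,0,-0.001,-0.0945,-0.03,0.01,0,0,0,-0.001,-0.0945,-0.024,0.01,0,0,0,-0.001,-0.0945,-0.019,0.01,0,0,0,-0.001,-0.0945,-0.019,0.01]'

```text
clock: 22.5
position: [0.4474, 0.027, 0.3091]
ee_rot: [0.055, 0.998, 0.001, 0.004]
ft_force: [-4.5, -5.4, 39.5]
grip_width: 0.296
grasp_force: 85.2
```

The pin sits on the rim, so I lift and look.

Call:
move_arm --plan '[0,0,0,0,0,-0.01,0.01,0,0,0,0,0,-0.02,0.01,0,0,0,0,0,-0.02,0.01]'

```text
clock: 22.88
position: [0.4448, 0.0273, 0.325]
ee_rot: [0.055, 0.998, 0.0, 0.0]
ft_force: [0.4, -0.6, -2.9]
grip_width: 0.297
grasp_force: 79.8
```

```bash
cat > s.py <<'E'
from h import *
o=st(); q=shot('side'); p=shot('top')
r=R.from_quat(o['ee_rot']); tip=np.array(o['position'])+r.apply([0,0,.258]); print('tip',tip.round(4),px(q,tip).round(1))
a=tip.copy(); a[2]=.052
C=np.zeros((450,800,3),np.uint8)
c=cv2.resize(q['color'][210:285,215:300,::-1],None,fx=6,fy=6,interpolation=cv2.INTER_CUBIC)
for t,k in((tip,(0,0,255)),(a,(0,255,0))):
    u=(px(q,t)-[215,210]+.5)*6; cv2.drawMarker(c,(int(u[0]),int(u[1])),k,0,8)
C[:,:510]=c
b=cv2.resize(p['color'][215:275,270:328,::-1],None,fx=5,fy=5,interpolation=cv2.INTER_CUBIC); C[:300,510:]=b
cv2.imwrite('pics/c7.png',C)
E
python3 s.py
```

```text
t 22.88 pos [0.4448 0.0273 0.325 ] F [ 0.4 -0.6 -2.9] w 0.297 gf 79.8
[[-0.994, 0.11, 0.001], [0.11, 0.994, 0.0], [-0.001, 0.0, -1.0]]
tip [0.4449 0.0274 0.067 ] [251.2 246. ]
```

View pics/c7.png

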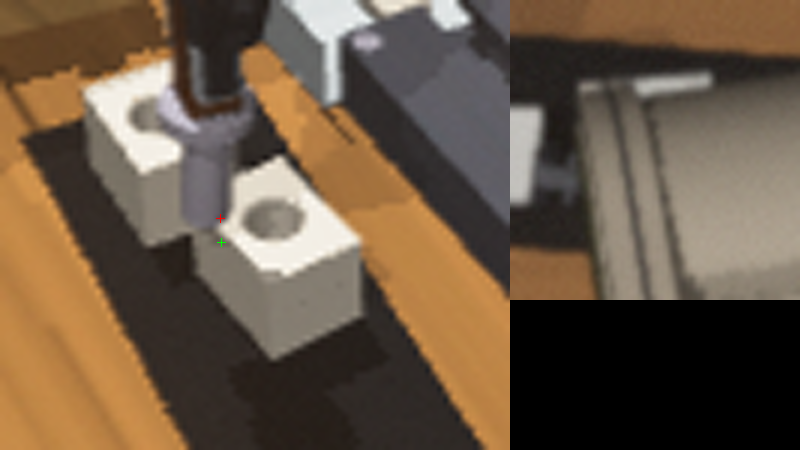

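Block 2 has been knocked aside; its hole is now at crop (273,220). The pin also appears about 15 crop px left of where it should be. I'll check whether the gauge tilted in the grip.

```bash
cat > s.py <<'E'
from h import *
o=st(); q=shot('side')
r=R.from_quat(o['ee_rot'])
for z in (0,.1,.155,.188,.198,.258): t=np.array(o['position'])+r.apply([0,0,z]); print(z,((px(q,t)-[215,210]+.5)*6).round(0))
f=lambda x,y,z:ray(q,215+x/6-.5,210+y/6-.5,z)
print('hole',f(273,220,.052).round(4)); P=[f(*a,.052)[:2] for a in [(278,157),(362,243),(278,277),(196,213)]]
print(np.round(P,4)); print('centre',np.mean(P,0).round(4))
for l in ('gauge_tip','gauge_grip'): tips(q,l)
tips(q,'block_2a_mid')
c=cv2.resize(q['color'][165:255,205:285,::-1],None,fx=6.6,fy=6.6,interpolation=cv2.INTER_CUBIC)
for z in (.125,.155,.185,.198,.258):
    u=(px(q,np.array(o['position'])+r.apply([0,0,z]))-[205,165]+.5)*6.6; cv2.drawMarker(c,(int(u[0]),int(u[1])),(0,255,0),0,8)
cv2.imwrite('pics/c8.png',c)
E
python3 s.py
```

```text
t 22.98 pos [0.4445 0.0272 0.3243] F [ 0.7 -0.2 -2.9] w 0.297 gf 79.8
[[-0.994, 0.11, -0.001], [0.11, 0.994, -0.0], [0.001, -0.0, -1.0]]
0 [ 187. -245.]
0.1 [201. -50.]
0.155 [208.  49.]
0.188 [212. 106.]
0.198 [213. 123.]
0.258 [219. 221.]
hole [0.4722 0.0295 0.052 ]
[[ 0.4932  0.0675]
 [ 0.5017 -0.0039]
 [ 0.4579 -0.0054]
 [ 0.4425  0.0509]]
centre [0.4738 0.0273]
gauge_tip 0.82 [0.5191 0.5171 0.0019] [214. 170.]
gauge_tip 0.69 [0.3562 0.3773 0.0034] [183. 204.]
gauge_tip 0.68 [0.4433 0.0264 0.0666] [251. 246.]
gauge_tip 0.59 [0.4452 0.5201 0.0022] [194. 175.]
gauge_grip 0.85 [0.3536 0.3736 0.1019] [178. 180.]
gauge_grip 0.73 [0.4408 0.5213 0.1035] [189. 151.]
gauge_grip 0.71 [0.4415 0.0273 0.1704] [248. 218.]
gauge_grip 0.67 [0.5219 0.5133 0.0988] [212. 147.]
block_2a_mid 0.72 [0.4737 0.0303 0.0313] [261. 251.]
```

View pics/c8.png

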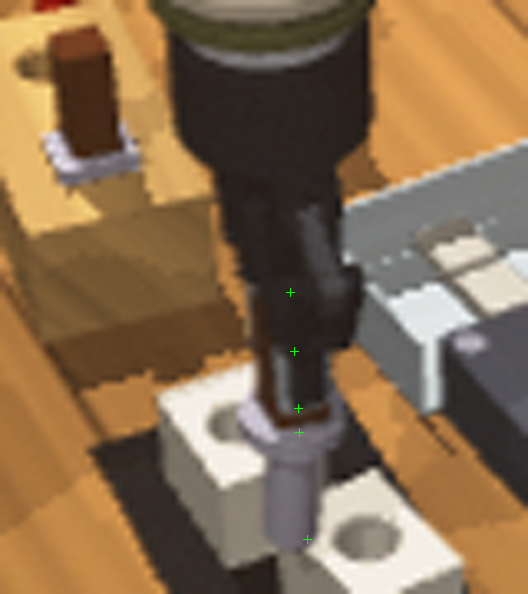

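The gauge has tilted about 4° in the grip, with the tip displaced toward −x. I compensate by tilting the tool about its y, move over the hole and check.

Call:
move_arm --plan '[0,0,0,0,0,-0.01,0.01,0,-0.035,0,-0.008,0.0015,-0.01,0.01,0,-0.07,0,-0.0165,0.003,-0.01,0.01,0,-0.07,0,-0.0165,0.003,-0.01,0.01,0,-0.07,0,-0.0165,0.003,-0.01,0.01]'

```text
clock: 23.8
position: [0.4613, 0.0282, 0.3345]
ee_rot: [0.055, 0.998, -0.002, 0.035]
ft_force: [0.3, -0.2, -3.2]
grip_width: 0.291
grasp_force: 79.6
```

```bash
cat > s.py <<'E'
from h import *
o=st(); q=shot('side')
r=R.from_quat(o['ee_rot']); g=np.array(o['position'])+r.apply([0,0,.155]); print('grip',g.round(4))
c=cv2.resize(q['color'][175:265,215:295,::-1],None,fx=6.6,fy=6.6,interpolation=cv2.INTER_CUBIC)
for z in (0,.033,.043,.103,g[2]-.052):
    u=(px(q,g-[0,0,z])-[215,175]+.5)*6.6; cv2.drawMarker(c,(int(u[0]),int(u[1])),(0,255,0),0,8)
cv2.imwrite('pics/c9.png',c)
tips(q,'block_2a_mid');tips(q,'gauge_tip')
E
python3 s.py
```

```text
t 23.8 pos [0.4613 0.0282 0.3345] F [ 0.3 -0.2 -3.2] w 0.291 gf 79.6
[[-0.991, 0.111, 0.069], [0.11, 0.994, -0.008], [-0.069, -0.0, -0.998]]
grip [0.4719 0.027  0.1798]
block_2a_mid 0.58 [0.4732 0.0309 0.0297] [260. 251.]
block_2a_mid 0.38 [0.7615 0.1396 0.0037] [326. 207.]
gauge_tip 0.79 [ 0.4414  0.5212 -0.0026] [193. 176.]
gauge_tip 0.74 [5.177e-01 5.185e-01 2.000e-04] [213. 170.]
gauge_tip 0.56 [0.3555 0.3751 0.0036] [183. 204.]
gauge_tip 0.46 [0.4726 0.0301 0.0292] [260. 252.]
```

View pics/c9.png

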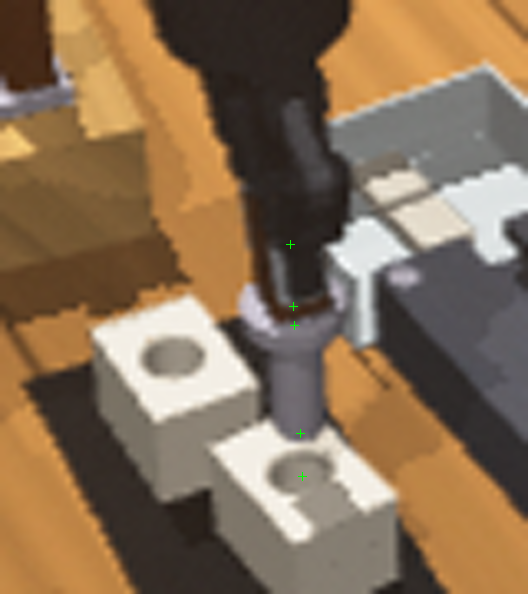

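Call:
move_arm --plan '[0,0,0,0.0007,0.002,0.01,0.01,0,0,0,0.0014,0.002,0.019,0.01,0,0,0,0.0018,0.002,0.024,0.01,0,0,0,0.002,0.002,0.028,0.01,0,0,0,0.0023,0.002,0.032,0.01,0,0,0,0.0023,0.002,0.032,0.01]'

```text
clock: 24.7
position: [0.4615, 0.0302, 0.3024]
ee_rot: [0.055, 0.998, -0.002, 0.035]
ft_force: [0.6, -0.7, -4.0]
grip_width: 0.296
grasp_force: 79.6
```

Call:
move_arm --plan '[0,0,0,0.0003,0,0.005,0.01,0,0,0,0.0007,0,0.009,0.01,0,0,0,0.0009,0,0.013,0.01,0,0,0,0.001,0,0.016,0.01,0,0,0,0.001,0,0.016,0.01]'

```text
clock: 25.32
position: [0.4626, 0.03, 0.2883]
ee_rot: [0.056, 0.998, -0.002, 0.036]
ft_force: [-6.1, -2.1, 18.7]
grip_width: 0.291
grasp_force: 82.5
```

Block 2 also stops at the same depth, so it is narrow. On to block 4.

Call:
move_arm --plan '[0,0,0,-0.0014,0,-0.02,0.01,0,0,0,-0.0028,0,-0.04,0.01,0,0,0,-0.0041,0,-0.06,0.01,0,0,0,-0.005,-0.035,-0.06,0.01,0,0,0,-0.006,-0.08,-0.06,0.01,0,0,0,-0.008,-0.125,-0.06,0.01,0,0,0,-0.009,-0.17,-0.06,0.01,0,0,0,-0.0107,-0.2054,-0.0594,0.01,0,0,0,-0.0107,-0.2054,-0.0594,0.01,0,0,0,-0.0107,-0.2054,-0.0594,0.01]'

```text
clock: 26.58
position: [0.4456, -0.174, 0.3464]
ee_rot: [0.055, 0.998, -0.002, 0.035]
ft_force: [-0.8, -0.1, -3.1]
grip_width: 0.293
grasp_force: 79.8
```

```bash
cat > s.py <<'E'
from h import *
o=st(); q=shot('side')
r=R.from_quat(o['ee_rot']); g=np.array(o['position'])+r.apply([0,0,.155]); print('grip',g.round(4))
c=cv2.resize(q['color'][215:325,225:345,::-1],None,fx=5,fy=5,interpolation=cv2.INTER_CUBIC)
for z in (0,.033,.043,.103,g[2]-.052):
    u=(px(q,g-[0,0,z])-[225,215]+.5)*5; cv2.drawMarker(c,(int(u[0]),int(u[1])),(0,255,0),0,8)
cv2.imwrite('pics/c10.png',c)
tips(q,'block_4a_mid');tips(q,'gauge_tip')
E
python3 s.py
```

```text
t 26.57 pos [ 0.4456 -0.174   0.3464] F [-0.8 -0.1 -3.1] w 0.293 gf 79.8
[[-0.991, 0.11, 0.069], [0.11, 0.994, -0.007], [-0.07, 0.0, -0.998]]
grip [ 0.4563 -0.1752  0.1918]
block_4a_mid 0.63 [ 0.4579 -0.1743  0.0283] [290. 304.]
block_4a_mid 0.62 [0.4545 0.1238 0.0272] [241. 235.]
gauge_tip 0.79 [0.3566 0.3766 0.0007] [183. 205.]
gauge_tip 0.7 [ 0.4604 -0.1746  0.0851] [291. 289.]
gauge_tip 0.64 [4.417e-01 5.193e-01 3.000e-04] [193. 176.]
gauge_tip 0.5 [ 0.6335 -0.0569  0.0027] [325. 258.]
gauge_tip 0.46 [ 0.6057  0.3963 -0.0018] [249. 181.]
gauge_tip 0.43 [0.5215 0.5172 0.0032] [214. 169.]
```

View pics/c10.png

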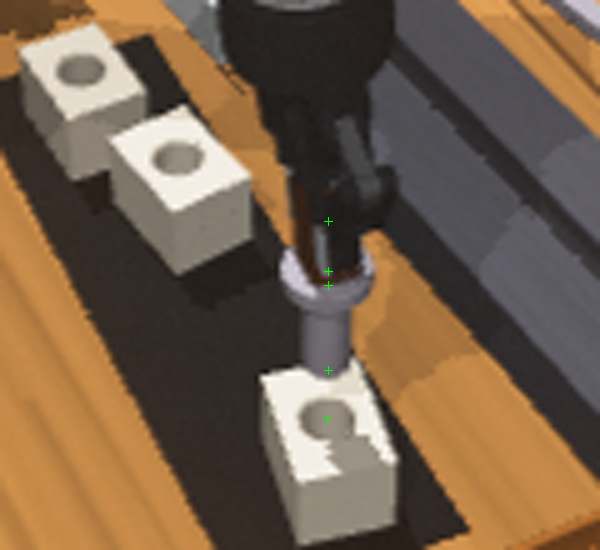

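Pin upright, aligned over block 4's hole (landing marker 327,419; hole 325,417). Lowering in stages.

Call:
move_arm --plan '[0,0,0,0.0014,0,0.02,0.01,0,0,0,0.002,0,0.03,0.01,0,0,0,0.0024,0,0.035,0.01,0,0,0,0.0027,0,0.039,0.01,0,0,0,0.003,0,0.044,0.01,0,0,0,0.003,0,0.044,0.01]'

```text
clock: 27.48
position: [0.4455, -0.1746, 0.3023]
ee_rot: [0.055, 0.998, -0.002, 0.035]
ft_force: [0.3, -1.0, -2.7]
grip_width: 0.295
grasp_force: 79.9
```

Call:
move_arm --plan '[0,0,0,0.0003,0,0.005,0.01,0,0,0,0.0007,0,0.009,0.01,0,0,0,0.0009,0,0.013,0.01,0,0,0,0.001,0,0.016,0.01,0,0,0,0.001,0,0.016,0.01]'

```text
clock: 28.1
position: [0.4456, -0.1746, 0.2862]
ee_rot: [0.055, 0.998, -0.002, 0.035]
ft_force: [0.2, -0.4, -3.1]
grip_width: 0.293
grasp_force: 79.9
```

Call:
move_arm --plan '[0,0,0,0.0004,0,0.006,0.01,0,0,0,0.0008,0,0.012,0.01,0,0,0,0.0012,0,0.018,0.01,0,0,0,0.0016,0,0.023,0.01,0,0,0,0.0018,0,0.027,0.01,0,0,0,0.0019,0,0.028,0.01,0,0,0,0.0019,0,0.028,0.01]'

```text
clock: 28.98
position: [0.4459, -0.1749, 0.259]
ee_rot: [0.055, 0.998, -0.002, 0.035]
ft_force: [-3.5, 0.3, 8.6]
grip_width: 0.293
grasp_force: 81.5
```

The gauge goes right down to the mat in block 4, so that block goes on the plate. Returning the gauge to the rack.

Call:
move_arm --plan '[0,0,0,-0.003,0,-0.045,0.01,0,0,0,-0.006,0,-0.09,0.01,0,0,0,-0.009,0,-0.135,0.01,0,0,0,-0.0117,0,-0.17,0.01,0,0,0,-0.008,0.046,-0.17,0.01,0,0,0,-0.0044,0.092,-0.17,0.01,0,0,0,-0.0007,0.138,-0.171,0.01,0,0,0,0.003,0.185,-0.171,0.01,0,0,0,0.0067,0.231,-0.171,0.01,0,0,0,0.0103,0.277,-0.171,0.01,0,0,0,0.014,0.323,-0.172,0.01,0,0,0,0.0177,0.369,-0.172,0.01]'

```text
clock: 30.48
position: [0.457, 0.1968, 0.4286]
ee_rot: [0.055, 0.998, -0.002, 0.035]
ft_force: [0.7, -0.1, -3.0]
grip_width: 0.295
grasp_force: 80.2
```

Call:
move_arm --plan '[0,0,0,0.0036,0.046,0,0.01,0,0,0,0.0072,0.092,0,0.01,0,0,0,0.011,0.138,0,0.01,0,0,0,0.0145,0.182,-0.001,0.01,0,0,0,0.0165,0.208,-0.001,0.01,0,0,0,0.0165,0.208,-0.001,0.01,0,0,0,0.0165,0.208,-0.001,0.01]'

```text
clock: 31.35
position: [0.464, 0.4031, 0.4282]
ee_rot: [0.056, 0.998, -0.002, 0.035]
ft_force: [0.8, -0.9, -2.8]
grip_width: 0.289
grasp_force: 80.1
```

```bash
cat > s.py <<'E'
from h import *
o=st(); q=shot('side')
r=R.from_quat(o['ee_rot']); g=np.array(o['position'])+r.apply([0,0,.155]); print('grip',g.round(4),'tip z',g[2]-.103)
print('socket px pred',px(q,[.4742,.4029,.066]).round(1)); tips(q,'rack_gauge')
print(r.inv().apply(np.array([.4742,.4029,.109+.06])-g).round(4),r.inv().apply(np.array([.4742,.4029,.109])-g).round(4))
E
python3 s.py
```

```text
t 31.35 pos [0.464  0.4031 0.4282] F [ 0.8 -0.9 -2.8] w 0.289 gf 80.1
[[-0.991, 0.111, 0.069], [0.111, 0.994, -0.009], [-0.07, -0.001, -0.998]]
grip [0.4747 0.4018 0.2736] tip z 0.17062815867241676
socket px pred [211.6 174.5]
rack_gauge 0.39 [ 0.6332 -0.0585  0.0028] [325. 259.]
[0.008  0.0011 0.1043] [0.0121 0.0012 0.1642]
```

Call:
move_arm --plan '[0,0,0,0.004,0.001,0.05,0.01,0,0,0,0.007,0.001,0.09,0.01,0,0,0,0.008,0.001,0.102,0.01,0,0,0,0.0085,0.001,0.11,0.01,0,0,0,0.009,0.001,0.12,0.01,0,0,0,0.01,0.001,0.135,0.01,0,0,0,0.0112,0.001,0.15,0.01,0,0,0,0.012,0.001,0.16,0.01,0,0,0,0.0121,0.001,0.164,0.01,0,0,0,0.0121,0.001,0.164,0.01]'

```text
clock: 32.7
position: [0.4632, 0.405, 0.2642]
ee_rot: [0.055, 0.998, -0.002, 0.035]
ft_force: [-0.1, 0.7, -2.6]
grip_width: 0.297
grasp_force: 80.4
```

Call:
move_arm --plan '[0,0,0,0,0,0,0.06,0,0,0,0,0,0,0.06,0,0,0,0,0,0,0.06,0,0,0,0,0,0,0.06,0,0,0,-0.002,0,-0.03,0.06,0,0,0,-0.0048,0,-0.07,0.06,0,0,0,-0.007,0,-0.1,0.06,0,0.07,0,-0.007,0,-0.1,0.08,0,0.07,0,-0.007,0,-0.1,0.08,0,0.07,0,-0.007,0,-0.1,0.08]'

```text
clock: 33.95
position: [0.4631, 0.4049, 0.3638]
ee_rot: [0.055, 0.998, -0.0, 0.0]
ft_force: [-0.5, -0.2, -0.9]
grip_width: 0.935
grasp_force: 0.0
```

```bash
cat > s.py <<'E'
from h import *
o=st(); q=shot('side'); p=shot('top'); print(np.round(o['joint_pos'],2))
for pp in (p,q):
    tips(pp,'gauge_grip'); tips(pp,'block_4a_mid')
print(to([.456,-.176,.30]))
b=cv2.resize(p['color'][215:275,235:395,::-1],None,fx=5,fy=5,interpolation=cv2.INTER_CUBIC)
c=cv2.resize(q['color'][130:220,160:260,::-1],None,fx=3.3,fy=3.3,interpolation=cv2.INTER_CUBIC)
C=np.zeros((600,800,3),np.uint8);C[:300]=b;C[300:597,:330]=c; cv2.imwrite('pics/c11.png',C)
E
python3 s.py
```

```text
t 33.95 pos [0.4631 0.4049 0.3638] F [-0.5 -0.2 -0.9] w 0.935 gf 0.0
[[-0.994, 0.111, 0.001], [0.111, 0.994, -0.001], [-0.001, -0.001, -1.0]]
[-0.9   0.33  0.13  1.55 -0.04  1.26  0.7 ]
gauge_grip 0.76 [0.355  0.3733 0.1032] [160. 282.]
gauge_grip 0.73 [0.516  0.5147 0.0964] [109. 217.]
gauge_grip 0.63 [0.6004 0.3978 0.0995] [156. 185.]
gauge_grip 0.57 [0.4698 0.4093 0.1081] [148. 236.]
block_4a_mid 0.66 [ 0.4554 -0.1784  0.0265] [370. 248.]
gauge_grip 0.9 [0.3566 0.3726 0.1031] [179. 180.]
gauge_grip 0.88 [0.4396 0.5223 0.1022] [188. 151.]
gauge_grip 0.76 [0.6022 0.4019 0.103 ] [246. 155.]
gauge_grip 0.63 [0.4682 0.4041 0.1079] [208. 164.]
gauge_grip 0.44 [0.5205 0.5149 0.1036] [211. 146.]
gauge_grip 0.43 [0.4715 0.0307 0.0299] [260. 252.]
gauge_grip 0.26 [0.4672 0.3171 0.0716] [219. 187.]
gauge_grip 0.25 [0.76   0.1401 0.0015] [326. 207.]
gauge_grip 0.22 [0.6242 0.1428 0.0142] [288. 217.]
block_4a_mid 0.64 [ 0.4564 -0.1732  0.0265] [290. 305.]
block_4a_mid 0.5 [0.619  0.1894 0.012 ] [280. 210.]
[-0.0572 -0.5782  0.0643]
```

View pics/c11.png

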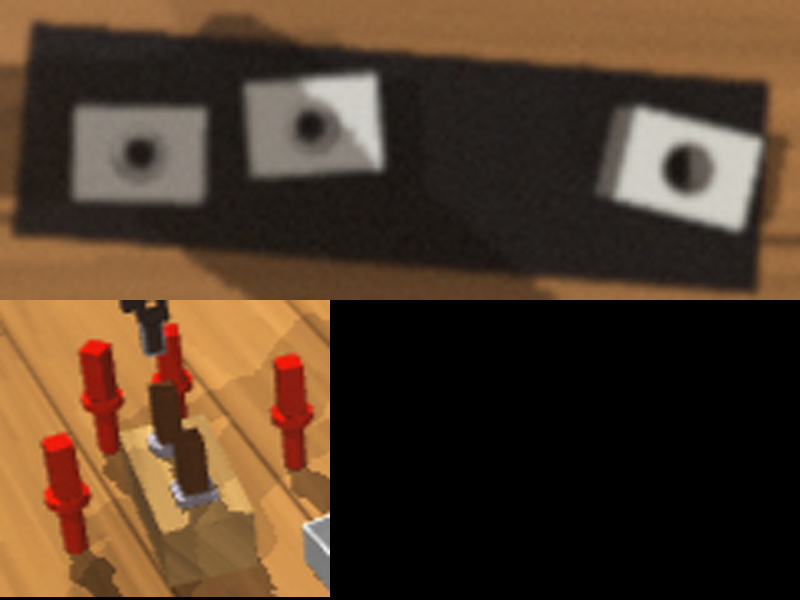

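I've used up the picture views, so from here I go by numbers. Both tools are in the rack. Block 2's top is at crop (314,126), block 4's at (689,167), and block 1 has not moved. Going above block 4 with the fingers turned across its 50 mm width.

Call:
move_arm --plan '[0,0,0.15,-0.005,-0.048,0,0.08,0,0,0.3,-0.01,-0.096,0,0.08,0,0,0.45,-0.0145,-0.144,0,0.08,0,0,0.6,-0.019,-0.192,0,0.08,0,0,0.75,-0.024,-0.24,0,0.08,0,0,0.9,-0.029,-0.288,0,0.08,0,0,1.05,-0.033,-0.336,0,0.08,0,0,1.2,-0.038,-0.384,0,0.08,0,0,1.35,-0.043,-0.432,0.015,0.08,0,0,1.5,-0.048,-0.48,0.03,0.08,0,0,1.6,-0.0525,-0.528,0.045,0.08,0,0,1.684,-0.0572,-0.5782,0.06,0.08]'

```text
clock: 35.75
position: [0.4558, -0.1774, 0.3042]
ee_rot: [0.782, 0.623, 0.001, 0.0]
ft_force: [0.3, -0.5, -0.8]
grip_width: 0.936
grasp_force: 0.0
```

Call:
move_arm --plan '[0,0,0,0,0,0,0.08,0,0,0,0,0,0,0.08]'

```text
clock: 36.0
position: [0.4562, -0.1756, 0.3044]
ee_rot: [0.782, 0.624, 0.0, -0.0]
ft_force: [0.2, 0.5, 0.9]
grip_width: 0.936
grasp_force: 0.0
```

```bash
cat > s.py <<'E'
from h import *
o=st(); print(np.round(o['joint_pos'],2)); print(to([.456,-.1758,.188]))
p=shot('top');q=shot('side')
f=lambda x,y:ray(p,235+(x+.5)/5-.5,215+(y+.5)/5-.5,.052)
P=[f(*a)[:2] for a in [(245,84),(376,74),(385,170),(250,178)]]; d=(P[0]+P[3]-P[1]-P[2])/2; print('b2',np.mean(P,0).round(4),'yaw',np.degrees(np.arctan2(-d[0],d[1])).round(1))
for l in ('block_4a_mid','tray'): tips(q,l); tips(p,l)
E
python3 s.py
```

```text
t 36.0 pos [ 0.4562 -0.1756  0.3044] F [0.2 0.5 0.9] w 0.936 gf 0.0
[[0.222, 0.975, 0.0], [0.975, -0.222, 0.0], [0.0, -0.0, -1.0]]
[-0.36  0.12  0.69  1.97 -0.09  1.08  0.14]
[-2.000e-04 -1.000e-04  1.164e-01]
b2 [0.4712 0.0257] yaw 5.5
block_4a_mid 0.93 [ 0.4561 -0.1729  0.0298] [290. 304.]
block_4a_mid 0.67 [ 0.4568 -0.1781  0.0255] [370. 247.]
tray 0.93 [ 0.5031 -0.3379  0.0021] [341. 353.]
tray 0.87 [ 0.5038 -0.3417  0.0019] [425. 232.]
```

Call:
move_arm --plan '[0,0,0,0,0,0.04,0.08,0,0,0,0,0,0.08,0.08,0,0,0,0,0,0.105,0.08,0,0,0,0,0,0.116,0.08,0,0,0,0,0,0.116,0.08,0,0,0,0,0,0.116,0.03,0,0,0,0,0,0.116,0.03,0,0,0,0,0,0.116,0.03,0,0,0,0,0,0.116,0.03,0,0,0,0,0,0.116,0.03]' --squeeze 60

```text
clock: 37.55
position: [0.4565, -0.1761, 0.1895]
ee_rot: [0.782, 0.624, 0.001, 0.0]
ft_force: [-1.9, 0.0, 6.9]
grip_width: 0.574
grasp_force: 62.5
```

Call:
move_arm --plan '[0,0,0,0,0,-0.03,0.03,0,0,0,0,0,-0.07,0.03,0,0,0,0,0,-0.1,0.03,0,0,-0.09,0.02,0.035,-0.1,0.03,0,0,-0.18,0.04,0.07,-0.1,0.03,0,0,-0.272,0.06,0.105,-0.1,0.03,0,0,-0.272,0.08,0.14,-0.1,0.03,0,0,-0.272,0.0938,0.1607,-0.1,0.03,0,0,-0.272,0.0938,0.1607,-0.1,0.03,0,0,-0.272,0.0938,0.1607,-0.08,0.03,0,0,-0.272,0.0938,0.1607,-0.06,0.03,0,0,-0.272,0.0938,0.1607,-0.06,0.03]'

```text
clock: 39.05
position: [0.6322, -0.1202, 0.2456]
ee_rot: [0.69, 0.724, -0.001, -0.002]
ft_force: [0.3, 1.0, -3.4]
grip_width: 0.576
grasp_force: 64.3
```

```bash
cat > s.py <<'E'
from h import *
o=st(); q=shot('side'); tips(q,'block_4a_mid'); print(to([.6335,-.12,.232]))
E
python3 s.py
```

```text
t 39.05 pos [ 0.6322 -0.1202  0.2456] F [ 0.3  1.  -3.4] w 0.576 gf 64.3
[[-0.047, 0.999, -0.005], [0.999, 0.047, 0.001], [0.001, -0.005, -1.0]]
block_4a_mid 0.9 [ 0.633  -0.1188  0.0815] [338. 252.]
block_4a_mid 0.38 [0.4692 0.4047 0.1106] [209. 163.]
[0.0005 0.0003 0.0161]
```

Call:
move_arm --plan '[0,0,0,0,0,0.007,0.03,0,0,0,0,0,0.012,0.03,0,0,0,0,0,0.016,0.03,0,0,0,0,0,0.016,0.03,0,0,0,0,0,0.016,0.075,0,0,0,0,0,0.016,0.075,0,0,0,0,0,0.016,0.075,0,0,0,0,0,0.016,0.075,0,0,0,0,0,-0.03,0.08,0,0,0,0,0,-0.08,0.08,0,0,0,0,0,-0.085,0.08,0,0,0,0,0,-0.085,0.08]'

```text
clock: 40.65
position: [0.6335, -0.1202, 0.3332]
ee_rot: [0.69, 0.724, 0.0, -0.0]
ft_force: [0.4, 0.3, -1.0]
grip_width: 0.937
grasp_force: 0.0
```

```bash
cat > s.py <<'E'
from h import *
o=st(); q=shot('side'); p=shot('top')
for pp in (q,p): tips(pp,'block_2a_mid')
for x in ([.472,.028,.188],[.4545,.1205,.188]): print(to(x))
E
python3 s.py
```

```text
t 40.65 pos [ 0.6335 -0.1202  0.3332] F [ 0.4  0.3 -1. ] w 0.937 gf 0.0
[[-0.048, 0.999, 0.0], [0.999, 0.048, 0.0], [0.0, 0.0, -1.0]]
block_2a_mid 0.83 [0.4744 0.027  0.0301] [261. 252.]
block_2a_mid 0.26 [ 0.5015 -0.3403 -0.001 ] [341. 354.]
block_2a_mid 0.65 [0.4715 0.0223 0.0272] [298. 240.]
[ 0.1556 -0.1536  0.1443]
[ 0.2488 -0.1667  0.1443]
```

Call:
move_arm --plan '[0,0,-0.048,0.04,-0.04,0,0.08,0,0,-0.048,0.08,-0.08,0,0.08,0,0,-0.048,0.12,-0.12,0.02,0.08,0,0,-0.048,0.1556,-0.1536,0.04,0.08,0,0,-0.048,0.1556,-0.1536,0.06,0.08,0,0,-0.048,0.1556,-0.1536,0.1,0.08,0,0,-0.048,0.1556,-0.1536,0.13,0.08,0,0,-0.048,0.1556,-0.1536,0.143,0.08,0,0,-0.048,0.1556,-0.1536,0.143,0.03,0,0,-0.048,0.1556,-0.1536,0.143,0.03,0,0,-0.048,0.1556,-0.1536,0.143,0.03,0,0,-0.048,0.1556,-0.1536,0.143,0.03]'

```text
clock: 42.35
position: [0.4732, 0.0278, 0.1914]
ee_rot: [0.672, 0.74, 0.001, 0.0]
ft_force: [-1.0, -0.1, 7.1]
grip_width: 0.579
grasp_force: 63.7
```

```bash
cat > s.py <<'E'
from h import *
o=st(); print(to([.55,-.339,.29]),np.round(o['joint_pos'],2))
E
python3 s.py
```

```text
t 42.35 pos [0.4732 0.0278 0.1914] F [-1.  -0.1  7.1] w 0.579 gf 63.7
[[-0.096, 0.995, 0.002], [0.995, 0.096, 0.001], [0.001, 0.002, -1.0]]
[-0.3724  0.0415 -0.0988] [-0.63  0.27  0.53  2.09 -0.19  0.82  0.1 ]
```

Call:
move_arm --plan '[0,0,0,0,0,-0.03,0.03,0,0,0,0,0,-0.07,0.03,0,0,0,0,0,-0.09,0.03,0,0,0.03,-0.04,0.006,-0.09,0.03,0,0,0.06,-0.085,0.013,-0.09,0.03,0,0,0.09,-0.13,0.02,-0.09,0.03,0,0,0.12,-0.175,0.027,-0.09,0.03,0,0,0.12,-0.22,0.034,-0.09,0.03,0,0,0.12,-0.265,0.042,-0.09,0.03,0,0,0.12,-0.31,0.05,-0.09,0.03,0,0,0.12,-0.35,0.057,-0.09,0.03,0,0,0.12,-0.3743,0.0611,-0.09,0.03]'

```text
clock: 43.85
position: [0.569, -0.3409, 0.2799]
ee_rot: [0.716, 0.698, -0.0, -0.0]
ft_force: [0.9, 0.8, -4.0]
grip_width: 0.577
grasp_force: 64.2
```

```bash
cat > s.py <<'E'
from h import *
o=st(); q=shot('side'); tips(q,'block_2a_mid'); tips(q,'tray'); print(to([.57,-.339,.196]))
E
python3 s.py
```

```text
t 43.85 pos [ 0.569  -0.3409  0.2799] F [ 0.9  0.8 -4. ] w 0.577 gf 64.2
[[0.025, 1.0, -0.001], [1.0, -0.025, -0.0], [-0.0, -0.001, -1.0]]
block_2a_mid 0.81 [ 0.5689 -0.3378  0.1177] [369. 311.]
tray 0.65 [ 0.5022 -0.3387  0.0028] [341. 353.]
[0.0011 0.0013 0.0838]
```

Call:
move_arm --plan '[0,0,0,0,0,0.03,0.03,0,0,0,0,0,0.06,0.03,0,0,0,0,0,0.076,0.03,0,0,0,0,0,0.084,0.03,0,0,0,0,0,0.084,0.03,0,0,0,0,0,0.084,0.07,0,0,0,0,0,0.084,0.07,0,0,0,0,0,0.084,0.07,0,0,0,0,0,0.084,0.07,0,0,0,0,0,0.04,0.08,0,0,0,0,0,-0.01,0.08,0,0,0,0,0,-0.02,0.08]'

```text
clock: 45.5
position: [0.5698, -0.3398, 0.3042]
ee_rot: [0.716, 0.698, 0.001, 0.003]
ft_force: [0.2, 0.0, -0.1]
grip_width: 0.939
grasp_force: 0.0
```

```bash
cat > s.py <<'E'
from h import *
o=st(); q=shot('side'); p=shot('top')
for pp in (q,p): tips(pp,'block_1a_mid')
print(to([.4545,.1205,.19]))
E
python3 s.py
```

```text
t 45.5 pos [ 0.5698 -0.3398  0.3042] F [ 0.2  0.  -0.1] w 0.939 gf 0.0
[[0.024, 1.0, 0.005], [1.0, -0.024, -0.002], [-0.002, 0.005, -1.0]]
block_1a_mid 0.21 [ 0.7811 -0.1679 -0.0015] [390. 267.]
block_1a_mid 0.3 [0.6192 0.1384 0.0187] [258. 186.]
[ 0.4561 -0.1254  0.1097]
```

Call:
move_arm --plan '[0,0,0,0.045,-0.012,-0.01,0.08,0,0,0,0.09,-0.025,-0.02,0.08,0,0,-0.05,0.135,-0.037,-0.02,0.08,0,0,-0.05,0.18,-0.05,-0.02,0.08,0,0,-0.05,0.225,-0.062,-0.02,0.08,0,0,-0.05,0.27,-0.075,-0.02,0.08,0,0,-0.05,0.315,-0.087,-0.02,0.08,0,0,-0.05,0.36,-0.1,-0.02,0.08,0,0,-0.05,0.405,-0.112,-0.02,0.08,0,0,-0.05,0.44,-0.121,-0.01,0.08,0,0,-0.05,0.456,-0.126,0,0.08,0,0,-0.05,0.456,-0.126,0,0.08]'

```text
clock: 47.2
position: [0.4537, 0.1201, 0.2989]
ee_rot: [0.697, 0.717, -0.001, -0.0]
ft_force: [0.1, -0.7, 0.2]
grip_width: 0.935
grasp_force: 0.0
```

```bash
cat > s.py <<'E'
from h import *
o=st(); q=shot('side'); p=shot('top')
for pp in (q,p):
    for l in ('block_1a_mid','block_2a_mid'): tips(pp,l)
print(to([.4545,.1205,.19]))
E
python3 s.py
```

```text
t 47.2 pos [0.4537 0.1201 0.2989] F [ 0.1 -0.7  0.2] w 0.935 gf 0.0
[[-0.027, 1.0, -0.002], [1.0, 0.027, -0.002], [-0.002, -0.002, -1.0]]
block_2a_mid 0.83 [ 0.5679 -0.3376  0.0293] [428. 209.]
[ 0.0016 -0.0002  0.1106]
```

```bash
cat > s.py <<'E'
from h import *
q=shot('side'); tips(q,'block_1a_mid'); tips(q,'block_2a_mid')
im=cv2.cvtColor(q['color'],cv2.COLOR_RGB2HSV)
m=((im[...,1]<60)&(im[...,2]>90)).astype(np.uint8)
n,l,s,c=cv2.connectedComponentsWithStats(m)
for i in range(1,n):
    if s[i,4]>120 and 180<c[i][1]<360 and 190<c[i][0]<420: print(s[i],c[i].round(0))
for k in ([.455,.121,.052],[.633,-.12,.095],[.57,-.339,.056]): print(px(q,k).round(0))
E
python3 s.py
```

```text
block_1a_mid 0.39 [ 0.504  -0.3389  0.003 ] [341. 353.]
block_2a_mid 0.81 [ 0.5686 -0.3371  0.0322] [365. 334.]
[318 157  82  59 626] [359. 186.]
[ 252  185  137  120 4907] [317. 241.]
[303 187  47  37 335] [326. 205.]
[229 220  26  31 574] [242. 235.]
[373 244  39  19 387] [392. 253.]
[349 313  35  42 948] [365. 334.]
[241. 229.]
[339. 249.]
[367. 328.]
```

Call:
move_arm --plan '[0,0,0,0.001,0,0.04,0.08,0,0,0,0.001,0,0.08,0.08,0,0,0,0.001,0,0.1,0.08,0,0,0,0.001,0,0.109,0.08,0,0,0,0.001,0,0.109,0.08,0,0,0,0.001,0,0.109,0.03,0,0,0,0.001,0,0.109,0.03,0,0,0,0.001,0,0.109,0.03,0,0,0,0.001,0,0.109,0.03,0,0,0,0.001,0,0.109,0.03]'

```text
clock: 48.9
position: [0.4549, 0.1211, 0.1925]
ee_rot: [0.698, 0.716, 0.001, 0.0]
ft_force: [-0.5, -0.1, 6.6]
grip_width: 0.581
grasp_force: 62.5
```

```bash
cat > s.py <<'E'
from h import *
o=st(); print(to([.44,-.339,.28]))
E
python3 s.py
```

```text
t 48.9 pos [0.4549 0.1211 0.1925] F [-0.5 -0.1  6.6] w 0.581 gf 62.5
[[-0.026, 1.0, 0.002], [1.0, 0.026, 0.001], [0.001, 0.002, -1.0]]
[-0.4595 -0.0266 -0.0881]
```

Call:
move_arm --plan '[0,0,0,0,0,-0.03,0.03,0,0,0,0,0,-0.07,0.03,0,0,0,0,0,-0.09,0.03,0,0,0,-0.04,-0.002,-0.09,0.03,0,0,0,-0.086,-0.005,-0.09,0.03,0,0,0,-0.132,-0.008,-0.09,0.03,0,0,0,-0.178,-0.01,-0.09,0.03,0,0,0,-0.224,-0.013,-0.09,0.03,0,0,0,-0.27,-0.016,-0.09,0.03,0,0,0,-0.316,-0.018,-0.09,0.03,0,0,0,-0.362,-0.021,-0.09,0.03,0,0,0,-0.4,-0.024,-0.09,0.03]'

```text
clock: 50.4
position: [0.4403, -0.2811, 0.2816]
ee_rot: [0.698, 0.716, 0.0, 0.0]
ft_force: [1.8, 0.1, -3.1]
grip_width: 0.574
grasp_force: 64.1
```

Call:
move_arm --plan '[0,0,0.025,-0.035,-0.002,0,0.03,0,0,0.05,-0.0595,-0.0026,0,0.03,0,0,0.05,-0.0595,-0.0026,0,0.03,0,0,0.05,-0.0595,-0.0026,0,0.03]'

```text
clock: 50.9
position: [0.4397, -0.3384, 0.2812]
ee_rot: [0.715, 0.699, 0.0, -0.0]
ft_force: [0.4, -0.3, -2.9]
grip_width: 0.573
grasp_force: 63.9
```

```bash
cat > s.py <<'E'
from h import *
o=st(); q=shot('side'); tips(q,'block_2a_mid'); print(to([.44,-.339,.197]))
E
python3 s.py
```

```text
t 50.9 pos [ 0.4397 -0.3384  0.2812] F [ 0.4 -0.3 -2.9] w 0.573 gf 63.9
[[0.023, 1.0, -0.0], [1.0, -0.023, 0.001], [0.001, -0.0, -1.0]]
block_2a_mid 0.55 [ 0.5711 -0.337   0.034 ] [366. 333.]
[-0.001   0.      0.0843]
```

Call:
move_arm --plan '[0,0,0,0,0,0.03,0.03,0,0,0,0,0,0.06,0.03,0,0,0,0,0,0.076,0.03,0,0,0,0,0,0.084,0.03,0,0,0,0,0,0.084,0.03,0,0,0,0,0,0.084,0.07,0,0,0,0,0,0.084,0.07,0,0,0,0,0,0.084,0.07,0,0,0,0,0,0.084,0.07,0,0,0,0,0,0.04,0.08,0,0,0,0,0,-0.01,0.08,0,0,0,0,0,-0.06,0.08]'

```text
clock: 52.5
position: [0.4394, -0.3391, 0.3429]
ee_rot: [0.716, 0.698, -0.0, -0.0]
ft_force: [1.6, 0.5, 0.8]
grip_width: 0.938
grasp_force: 0.0
```

Call:
move_arm --plan '[0,0,0,0.05,-0.005,-0.03,0.08,0,0,0,0.1,-0.01,-0.05,0.08,0,0,0,0.15,-0.015,-0.05,0.08,0,0,0,0.2,-0.02,-0.05,0.08,0,0,0,0.25,-0.025,-0.05,0.08,0,0,0,0.25,-0.025,-0.05,0.08,0,0,0,0.25,-0.025,-0.05,0.08]'

```text
clock: 53.38
position: [0.4206, -0.0891, 0.3915]
ee_rot: [0.716, 0.698, 0.0, 0.0]
ft_force: [0.2, -0.1, 0.1]
grip_width: 0.934
grasp_force: 0.0
```

```bash
cat > s.py <<'E'
from h import *
o=st(); q=shot('side'); p=shot('top')
for n,pp in(('side',q),('top',p)):
    for l in ('block_1a_mid','gauge_grip','scraper_grip','rack_gauge','chip_1_mid','mallet','chisel'): print(n,end=' ');tips(pp,l)
    im=cv2.cvtColor(pp['color'],cv2.COLOR_RGB2HSV)
    m=((im[...,1]<60)&(im[...,2]>110)).astype(np.uint8); k,l,s,c=cv2.connectedComponentsWithStats(m)
    for i in range(1,k):
        if 150<s[i,4]<1500: print(n,s[i],c[i].round(0))
    for a in ([.44,-.339,.031],[.57,-.339,.031],[.633,-.12,.07]): print(px(pp,a).round(0))
E
python3 s.py
```

```text
t 53.38 pos [ 0.4206 -0.0891  0.3915] F [ 0.2 -0.1  0.1] w 0.934 gf 0.0
[[0.024, 1.0, 0.0], [1.0, -0.024, 0.0], [0.0, 0.0, -1.0]]
side side gauge_grip 0.77 [0.441  0.5209 0.1001] [189. 152.]
gauge_grip 0.68 [0.4728 0.4068 0.1117] [209. 163.]
gauge_grip 0.64 [0.3556 0.3706 0.0982] [179. 182.]
gauge_grip 0.55 [0.5209 0.5148 0.1014] [211. 146.]
gauge_grip 0.47 [7.631e-01 1.397e-01 7.000e-04] [326. 207.]
gauge_grip 0.23 [ 5.036e-01 -3.378e-01 -4.000e-04] [341. 353.]
side scraper_grip 0.69 [0.4612 0.3176 0.1042] [216. 179.]
scraper_grip 0.64 [0.6241 0.1447 0.0178] [288. 216.]
side rack_gauge 0.82 [0.4766 0.4027 0.0659] [212. 174.]
side chip_1_mid 0.62 [0.4632 0.3151 0.1051] [217. 179.]
side mallet 0.8 [ 7.797e-01 -1.696e-01 -5.000e-04] [390. 267.]
side chisel 0.82 [ 7.597e-01  1.426e-01 -6.000e-04] [325. 208.]
chisel 0.43 [0.4608 0.3143 0.1035] [217. 180.]
side [236 138  37  34 496] [253. 157.]
side [318 157  82  59 626] [359. 186.]
side [281 185  26  30 298] [293. 200.]
side [303 187  47  35 241] [326. 204.]
side [  0 211  35  51 794] [ 17. 229.]
side [323 237  32  36 762] [338. 255.]
si
[... 577 characters left out ...]
138.]
scraper_grip 0.5 [0.4656 0.3105 0.1046] [187. 239.]
scraper_grip 0.5 [ 0.5698 -0.3398  0.0337] [429. 208.]
top rack_gauge 0.89 [0.4726 0.4004 0.0661] [156. 235.]
rack_gauge 0.69 [ 0.4557 -0.0252 -0.0032] [314. 246.]
top chip_1_mid 0.49 [0.6222 0.1895 0.0117] [240. 184.]
top mallet 0.97 [ 0.7781 -0.17   -0.0015] [366. 135.]
mallet 0.43 [ 0.4398 -0.3417  0.0291] [429. 255.]
top chisel 0.92 [0.762  0.1349 0.001 ] [261. 137.]
top [ 170   74  139   19 1419] [240.  83.]
top [437  87  45  42 993] [459. 106.]
top [220 130  75  15 447] [255. 136.]
top [342 170  29  21 492] [356. 180.]
top [420 199  27  20 478] [433. 208.]
top [446 258  13  92 459] [453. 304.]
[429. 255.]
[429. 208.]
[354. 181.]
```

All the blocks are where intended. I'll check by numbers that the gauge and scraper sit as at the start.

```bash
cat > s.py <<'E'
from h import *
q=shot('side'); p=shot('top')
def brown(im,box):
    x0,y0,x1,y1=box; h=cv2.cvtColor(im[y0:y1,x0:x1],cv2.COLOR_BGR2HSV); m=((h[...,2]<105)&(h[...,1]>70)&(h[...,0]>3)&(h[...,0]<20)).astype(np.uint8)
    k,l,s,c=cv2.connectedComponentsWithStats(m)
    return [(s[i].tolist(),c[i].round(1).tolist()) for i in range(1,k) if s[i,4]>40]
def coll(im,box):
    x0,y0,x1,y1=box; h=cv2.cvtColor(im[y0:y1,x0:x1],cv2.COLOR_BGR2HSV); m=((h[...,1]<50)&(h[...,2]>90)); v,u=m.nonzero(); return len(u),u.mean().round(1),v.mean().round(1),v.max()
for n,pp,b,cb in(('side',q,(200,145,230,195),((202,165,224,185),(206,180,230,198))),('top',p,(138,222,205,252),((138,222,170,250),(172,225,205,252)))):
    for nm,im in (('old',cv2.imread(f'pics/{n}0.png')),('new',pp['color'][:,:,::-1].copy())): print(n,nm,brown(im,b),[coll(im,k) for k in cb])
for z in (.136,.140): print(z,px(q,[.474,.403,z]).round(1),px(q,[.474,.406,z]).round(1))
E
python3 s.py
```

```text
side old [([6, 13, 18, 31, 261], [14.5, 27.8])] [(32, np.float64(7.2), np.float64(9.8), np.int64(18)), (60, np.float64(12.3), np.float64(8.8), np.int64(12))]
side new [([6, 13, 17, 31, 263], [14.1, 27.7])] [(32, np.float64(6.6), np.float64(9.5), np.int64(19)), (60, np.float64(12.2), np.float64(8.8), np.int64(12))]
top old [([6, 8, 16, 10, 134], [13.2, 12.5]), ([42, 13, 14, 10, 117], [48.3, 17.6])] [(72, np.float64(18.8), np.float64(12.7), np.int64(20)), (70, np.float64(17.8), np.float64(14.4), np.int64(22))]
top new [([5, 8, 16, 10, 136], [12.3, 12.8]), ([42, 13, 13, 10, 116], [47.7, 17.7])] [(68, np.float64(18.3), np.float64(14.1), np.int64(21)), (68, np.float64(17.5), np.float64(15.0), np.int64(22))]
0.136 [209.3 156.8] [209.  156.3]
0.14 [209.2 155.7] [208.8 155.3]
```

```bash
python3 -c "
from workcell import manip
print(manip.hand_in())"
```

```text
the job is handed in; nothing more can be done
None
```

The job is handed in: both chips are in the catch pan, block 4 took the gauge right down and stands on the plate, blocks 1 and 2 stopped it part-way and stand in the rework tray, and the gauge and scraper are back in their sockets, with the seating and final placings checked only by camera measurement since my picture views had run out.

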